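# Unstack the adapter blocks into their nests

## Task

The handling machine's four aluminium adapter blocks have been left stacked on the bench. Take the stack apart and put each block into the low nest of its own outline (oblong, hexagonal, square, round), right way up and lying flat on the nest's floor inside the lip. Set the blocks down rather than drop them, and leave the small jar and the white pot where they stand.

Things in the scene. Friction and masses are not known exactly. Their poses are not given: they have to be found in the camera images.
- oblong_c (a point): Bare aluminium oblong block, bottom of the stack at the start: 60 mm along its x, 112 mm along its y, 28 mm high, about 0.4 kg, three dark holes near each end of its top. Gripped across its 60 mm sides (along its x). This point is its centre, 14 mm above its underside; z is up.
- hexagon_c (a point): Bare aluminium hexagonal block, second from the bottom, resting on the oblong one: 56 mm across flats (65 mm across corners), 30 mm high, about 0.2 kg, small dark holes near its corners. Two of its flats face along its +x and -x, the others every 60 degrees; gripped across any two opposite flats. This point is its centre, 15 mm above its underside; z is up.
- square_c (a point): Bare aluminium square block, third from the bottom, resting on the hexagonal one: 40 x 40 mm (sides along its x and y), 34 mm high, about 0.13 kg, a small dark hole at each corner of its top. This point is its centre, 17 mm above its underside; z is up.
- round_c (a point): Bare aluminium round block, top of the stack, resting on the square one: 28 mm diameter, 40 mm high, about 0.06 kg, one dark hole in its top. This point is its centre, 20 mm above its underside; z is up.
- nest_oblong_c (a point): Fixed low oblong nest: floor 78 mm along its x by 130 mm along its y (9 mm play round the oblong block when the axes are in line); grey floor 4 mm above the bench, black lip 6 mm wide standing 3 mm above the floor. This point is the middle of the floor's upper face; z is up. Any of the five places (four nests and the stack) may be where any other was at another start.
- nest_hexagon_c (a point): Fixed low hexagonal nest: floor 74 mm across flats, two flats facing its +x and -x (9 mm play round the hexagonal block when flats are in line); grey floor 4 mm above the bench, black lip 6 mm wide standing 3 mm above the floor. This point is the middle of the floor's upper face; z is up. Any of the five places (four nests and the stack) may be where any other was at another start.
- nest_square_c (a point): Fixed low square nest: floor 58 x 58 mm, sides along its x and y (9 mm play round the square block); grey floor 4 mm above the bench, black lip 6 mm wide standing 3 mm above the floor. This point is the middle of the floor's upper face; z is up. Any of the five places (four nests and the stack) may be where any other was at another start.
- nest_round_c (a point): Fixed low round nest: floor 46 mm in diameter (9 mm play round the round block); grey floor 4 mm above the bench, black lip 6 mm wide standing 3 mm above the floor. This point is the middle of the floor's upper face; z is up. Any of the five places (four nests and the stack) may be where any other was at another start.
- jar_c (a point): Small amber glass jar with a black cap, 32 mm diameter, 45 mm high, standing loose among the nests; to be left alone. This point is its centre, 22.5 mm above the bench.
- pot_c (a point): Small white lidded pot, 38 mm diameter, 32 mm high, standing loose among the nests; to be left alone. (A fixed brass bubble level, 32 mm diameter and 10 mm high, stands there too.) This point is its centre, 16 mm above the bench.
Not all that is in view belongs to the job. Leave any turquoise look-alike of the part that bears nest_hexagon_c alone. What is shaped like the part that bears square_c but pink is not meant.

How it is judged:
At the end, for the whole second after the job is handed in: Each block stands upright (within 0.06 rad) on the floor of the nest of its own outline (height within 2 to 3 mm, centre within 13 mm of the nest's, which is anywhere inside the lip), at rest; the jar and the pot are within 25 mm of where they stood (horizontal distance between oblong_c and nest_oblong_c below 0.013 m and z of oblong_c in the frame of nest_oblong_c between 0.011 and 0.016 m and angle between each of oblong_c, hexagon_c, square_c, round_c's own z axis and vertical below 0.06 rad and linear speed of each of oblong, hexagon, square, round below 0.02 m/s and horizontal distance between hexagon_c and nest_hexagon_c below 0.013 m and z of hexagon_c in the frame of nest_hexagon_c between 0.012 and 0.017 m and horizontal distance between square_c and nest_square_c below 0.013 m and z of square_c in the frame of nest_square_c between 0.014 and 0.019 m and horizontal distance between round_c and nest_round_c below 0.013 m and z of round_c in the frame of nest_round_c between 0.017 and 0.022 m and distance of each of jar_c, pot_c from where it was at the start of the episode below 0.025 m); the robot touches nothing.
It fails at once if a block is dropped or falls (more than about 25 mm) ((linear speed of oblong above 0.7 m/s and contact force between the fingers and oblong below 0.01 N) or (linear speed of hexagon above 0.7 m/s and contact force between the fingers and hexagon below 0.01 N) or (linear speed of square above 0.7 m/s and contact force between the fingers and square below 0.01 N) or (linear speed of round above 0.7 m/s and contact force between the fingers and round below 0.01 N)).
It fails at once if the jar is shifted by more than 25 mm (distance of jar_c from where it was at the start of the episode above 0.025 m).
It fails at once if the pot is shifted by more than 25 mm (distance of pot_c from where it was at the start of the episode above 0.025 m).
It also fails if it takes over 109 s, if anything falls off the work surface, if the arm or the gripper's body presses on something with over 40 N, if the wrist force passes 120 N, or if a joint passes its speed limit or range.

## Robot

A 6-joint arm with a two-finger parallel gripper is mounted at the origin on the work surface. World frame = base frame: x ahead of the robot, y to its left, z up, the work surface at z = 0. Lengths are in m, angles in rad, forces in N, time in s.
With the tool pointing down it reaches from about 0.3 to 0.875 m from the base axis. Payload 4.2 kg.
Tool frame: the origin (TCP) lies at the very end of the fingers, on their centre line; the grasp point (between the pads) lies 19 mm behind it; x points along the fingers, y is the direction in which the jaws open and shut, and the axes are right-handed (so a half turn about x gives the same grasp; the last joint's range is limited). The gripper opens to 85 mm and grips with 20 to 120 N. Pads are 22 mm wide; open, the fingers measure 114 mm over their backs; the gripper's body (76 mm by 85 mm) begins 54 mm behind the grasp point. The pads swing forward as they close: fully open they stand 13 mm farther back than shut.
Start: joints at [-1.354, 0.32, 1.565, -0, 1.257, -0.02], TCP at [0.135, -0.559, 0.231] pointing down, gripper open.
Joint ranges: [-3.11, 3.11], [-0.84, 2.01], [0.21, 2.61], [-1.34, 4.49], [0.05, 2.63], [-2.56, 2.56]. Speed limits (rad/s): [2.57, 2.57, 3.14, 3.14, 3.14, 3.14].

## Interface

Orientations are given as a 3x3 rotation matrix whose columns are the frame's x, y, z axes.
In Python, from bench import r, eyes gives the robot as it stands. The module is installed in compiled form; this text tells all that it offers.
- The arm moves only by the tool jog_arm, never from a script. Its argument "steps" is one flat list of numbers, 4 for each row, row after row: the shift along the tool's x, y, z in mm, then the turn about the tool's x in degrees. In form: [x, y, z, roll, x, y, z, roll, ...]. A call has 1 to 8 rows; each row shifts and turns the pose as measured when the row begins, along the tool's axes as they then stand; what a row does not reach is not made up. A row lasts 1/10 s, in which the tool goes at most 50 mm and 8.59 degrees, less where a joint would pass 70% of its speed; a pose out of reach is approached as far as the arm can. A call is refused whole if a number of a shift passes 50 or a number of a turn 8.59, either way. A call with a gripper value outside its range is refused whole. "gripper" is the closure in counts, from 0 (fully open) to 255 (shut), set as the call begins (left out, the last holds). The fingers move at their own pace and stop on an object; "squeeze" is the grip in N (left out, the last holds). Time passes only in rows, so rows that do not move let the fingers close. It gives the time, the measured TCP pose, the force and the opening at its end, in the units of the state.
- r.get_state(): the state, without advancing time (a new reading comes with each control period).
- eyes.read_camera(name): name is "scene" or "top"; returns a dict with "frame" (384x512x3 uint8, red, green, blue), "vfov" (degrees; the focal length in pixels is half the picture's height over the tangent of half this angle, whatever the lens; pixels are square), "cx", "cy" (the principal point, pixels), "k1" (the pictures are not rectified: a ray, as slopes to the right and down, at radius r is drawn at 1 + k1 r^2 times it, then the intrinsics apply), "R" (3x3) and "t" (3): a world point X has camera coordinates R X + t. Camera axes: x right, y down, z forward; pixel columns grow to the right and rows downward; lengths in m; the calibration is good to about 2 mm. A picture is of the moment at which its call begins. There is no depth.
- r.job_done(): hands the job in, once; it reports no verdict.
Trained networks look in the newest picture that a camera, given by its name, has taken for a name from the list of things; names that differ only in an ending like _2 or _b are one class to them, and where a whole thing is asked for, a point or a joint stands for the part that bears it (a point fixed in the world has none). Each returns a list of dicts, best first, with "confidence" (0 to 1); they miss things now and then, are a little off and sometimes report something else, mostly with a low value. They report only what shows in the picture. A call takes as long as a camera call. They do not tell look-alikes from the thing itself.
- eyes.trace(name, camera): "pixels" (384x512 bool, what is visible of it) and "position" ([column, row] in pixels, amid what is visible of it).
- eyes.mark_of(name, camera): "position" ([column, row] in pixels: a listed point, or the origin of a listed thing).
The state is a dict: "t": time; "q": joint angles; "joint_velocities": joint speeds; "joint_efforts": joint torques, N m; "ee_pos": TCP position; "tcp_rot": TCP orientation; "contact_force": force on the tool from outside, world axes, zero at the start; "wrist_torque": the same for the moment, N m; "grip_width": finger opening in m.
Only numpy, scipy, OpenCV 4.12 (cv2) and the standard library are available. Lean on these libraries where they do the work, as an engineer would, in place of code of your own. Each camera call takes 0.05 s, during which the arm holds its last target. There are 200 camera calls.

## Working session

There is one attempt and no reset: what is moved stays moved. The work goes in short steps, Python scripts to look and compute and a tool call to move; the robot and the scene stay as the last step left them, time stands still between calls to the robot, and variables do not carry over. Pictures are saved under pics/ and viewed, about 12 in all and at most 16, crops included, and the job is handed in when it is done.

Besides the shell and the picture viewer there is one more tool, called after "Request:" as name(argument=value, ...), one argument or row to a line, values as JSON. jog_arm: Moves the arm, as the interface text tells. Its arguments: {"type":"object","properties":{"steps":{"type":"array","items":{"type":"number"}},"gripper":{"type":"number"},"squeeze":{"type":"number"}},"required":["steps"]}

```bash
mkdir -p pics
cat > h.py <<'E'
import numpy as np, cv2
from bench import r, eyes
def cam(n):
    return eyes.read_camera(n)
def K(c):
    f=c["frame"].shape[0]/2/np.tan(np.radians(c["vfov"])/2)
    return np.array([[f,0,c["cx"]],[0,f,c["cy"]],[0,0,1.]])
def D(c):return np.array([c["k1"],0,0,0.])
def px2w(c,p,z):
    p=np.array(p,float).reshape(-1,1,2)
    u=cv2.undistortPoints(p,K(c),D(c)).reshape(-1,2)
    R=np.array(c["R"]);t=np.array(c["t"])
    d=np.c_[u,np.ones(len(u))]@R; o=-R.T@t
    return o+d*((z-o[2])/d[:,2])[:,None]
def w2px(c,X):
    R=np.array(c["R"]);t=np.array(c["t"],float)
    return cv2.projectPoints(np.array(X,float).reshape(-1,1,3),cv2.Rodrigues(R)[0],t,K(c),D(c))[0].reshape(-1,2)
def save(c,n,box=None,s=1.5):
    f=c["frame"][:,:,::-1]
    if box: f=f[box[1]:box[3],box[0]:box[2]]
    cv2.imwrite(f"pics/{n}.png",cv2.resize(f,None,fx=s,fy=s,interpolation=cv2.INTER_CUBIC))
E
cat > a.py <<'E'
from h import *
Z=dict(oblong_c=.014,hexagon_c=.043,square_c=.075,round_c=.112,nest_oblong_c=.004,nest_hexagon_c=.004,nest_square_c=.004,nest_round_c=.004,jar_c=.0225,pot_c=.016)
for n in("scene","top"):
    c=cam(n);save(c,n+"0",s=1.55)
    print(n,"campos",-np.array(c["R"]).T@c["t"],c["vfov"],c["k1"])
    for k,z in Z.items():
        for d in eyes.mark_of(k,n)[:3]:
            print(k,round(d["confidence"],2),np.round(d["position"],1),np.round(px2w(c,d["position"],z)[0],4))
s=r.get_state();print(s["t"],s["tcp_rot"],s["contact_force"],s["grip_width"])
E
python3 a.py
```

```text
scene campos [0.8945414  0.52046794 1.04030469] 42.21943036669418 0.02966109637157437
oblong_c 0.64 [278.  281.6] [0.659  0.1296 0.014 ]
hexagon_c 0.64 [279.7 273.1] [0.6534 0.1245 0.043 ]
square_c 0.76 [281.4 265.5] [0.65   0.1231 0.075 ]
square_c 0.55 [235.9 315. ] [0.7814 0.1809 0.075 ]
round_c 0.69 [281.  261.4] [0.6559 0.1297 0.112 ]
round_c 0.48 [226.4 195.4] [ 0.6929 -0.068   0.112 ]
nest_oblong_c 0.95 [227.8 196.7] [ 0.6679 -0.1314  0.004 ]
nest_hexagon_c 0.79 [263.2  92.1] [ 0.4296 -0.4226  0.004 ]
nest_hexagon_c 0.55 [277.5 131.2] [ 0.4591 -0.2709  0.004 ]
nest_square_c 0.59 [330.2 205.5] [4.499e-01 4.000e-04 4.000e-03]
nest_square_c 0.59 [278.9 265.3] [0.6369 0.0909 0.004 ]
nest_round_c 0.75 [388.5 300.8] [0.4591 0.2681 0.004 ]
jar_c 0.59 [286.7 170.6] [ 0.5048 -0.1288  0.0225]
pot_c 0.64 [337.1 257.8] [0.5118 0.1356 0.016 ]
top campos [ 0.47514258 -0.06930263  0.98292576] 53.26750002913372 -0.10455409104960972
oblong_c 0.76 [183.1 171.2] [0.6644 0.1301 0.014 ]
oblong_c 0.42 [287.3 230.6] [ 0.5052 -0.1338  0.014 ]
oblong_c 0.31 [131.6 252.3] [0.4589 0.2623 0.014 ]
square_c 0.76 [170.7 128.2] [0.7617 0.1494 0.075 ]
square_c 0.74 [180.1 168.7] [0.6589 0.125  0.075 ]
round_c 0.72 [176.5 165.7] [0.6588 0.1256 0.112 ]
nest_oblong_c 0.96 [284.8 166.2] [ 0.6726 -0.1337  0.004 ]
nest_hexagon_c 0.68 [342.3 241.8] [ 0.4731 -0.2739  0.004 ]
nest_hexagon_c 0.64 [395.9 250.5] [ 0.4463 -0.4118  0.004 ]
nest_square_c 0.6 [239.2 254.5] [ 0.4482 -0.0108  0.004 ]
nest_round_c 0.94 [136.7 248.7] [0.4677 0.2524 0.004 ]
jar_c 0.66 [287.4 226.5] [ 0.5151 -0.1338  0.0225]
jar_c 0.63 [238.1 255.8] [ 0.4456 -0.0092  0.0225]
pot_c 0.61 [184.6 230.6] [0.5112 0.1255 0.016 ]
pot_c 0.44 [177.1 166.2] [0.6776 0.1455 0.016 ]
1.1 [[ 2.73204501e-05  2.34567073e-01 -9.72099937e-01]
 [-1.10250693e-04 -9.72099931e-01 -2.34567075e-01]
 [-9.99999994e-01  1.13583170e-04 -6.97025342e-07]] [ 0.87594844 -0.64895723  0.44991627] 0.0853597965707569
```

View pics/scene0.png

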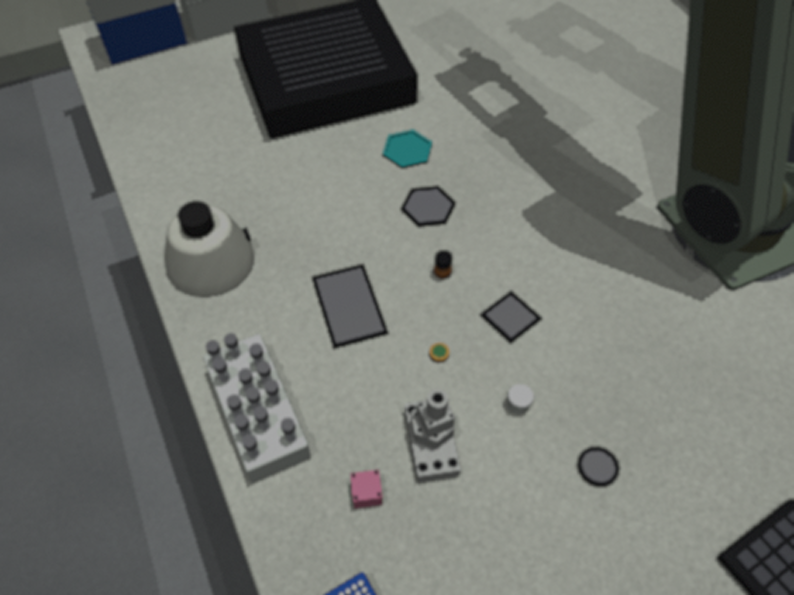

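View pics/top0.png

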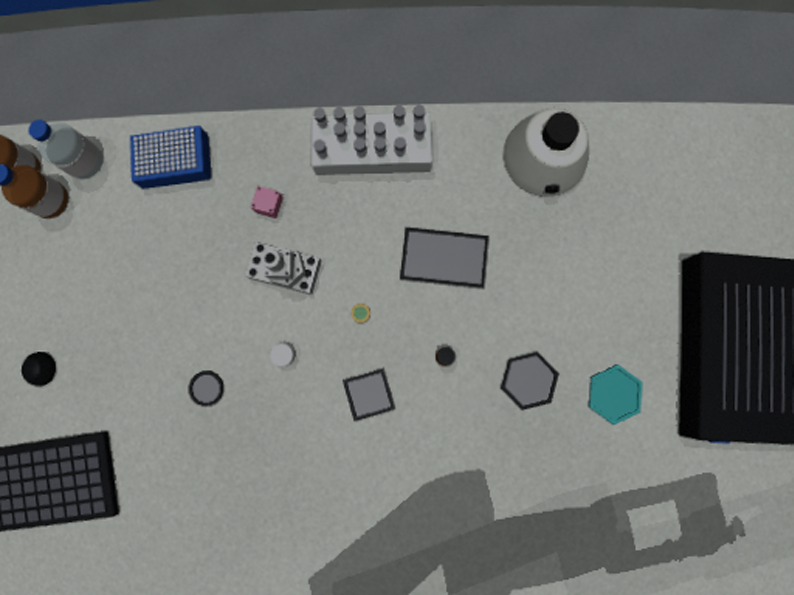

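The scene view (pixels at 1.55x) shows the stack at (433,430) and the nests: oblong (350,305), hex (428,205), square (511,316), round (598,466). The jar is at (443,264) and the pot at (519,398). There are two look-alikes. The turquoise hexagon at (407,149) is excluded because the real nest is grey with a black lip. The pink square at (366,488) is excluded because the real square block is bare aluminium in the stack. Next I'll measure outlines.

```bash
cat > b.py <<'E'
from h import *
cs={n:cam(n) for n in("top","scene")}
for n,c in cs.items():
    g=cv2.cvtColor(c["frame"],cv2.COLOR_RGB2HSV)
    for k in("nest_oblong_c","nest_hexagon_c","nest_square_c","nest_round_c"):
        for d in eyes.trace(k,n)[:2]:
            m=d["pixels"].astype(np.uint8)
            if m.sum()<50: continue
            ct=max(cv2.findContours(m,cv2.RETR_EXTERNAL,cv2.CHAIN_APPROX_NONE)[0],key=cv2.contourArea)
            W=px2w(c,ct.reshape(-1,2),.006)[:,:2].astype(np.float32)
            (x,y),wh,a=cv2.minAreaRect((W*1000).reshape(-1,1,2))
            M=cv2.moments((W*1e5).astype(np.int32).reshape(-1,1,2))
            sat=g[:,:,1][m>0].mean()
            print(n,k,round(d["confidence"],2),np.round(d["position"]),"rect",np.round([x,y],1),np.round(wh,1),round(a,1),"cen",round(M["m10"]/M["m00"]/100,1),round(M["m01"]/M["m00"]/100,1),"sat",round(sat))
    for k in("oblong_c","hexagon_c","square_c","round_c"):
        for d in eyes.trace(k,n)[:2]:
            print(n,k,round(d["confidence"],2),np.round(d["position"]),d["pixels"].sum())
a=cs["top"]["frame"][145:200,150:220];b=cs["scene"]["frame"][245:315,250:310]
h=[cv2.resize(i[:,:,::-1],(int(i.shape[1]*560/i.shape[0]),560),interpolation=cv2.INTER_CUBIC) for i in(a,b)]
o=np.hstack(h);o=cv2.resize(o,(790,int(o.shape[0]*790/o.shape[1])));print(o.shape)
cv2.imwrite("pics/stack.png",o)
E
python3 b.py
```

```text
top nest_oblong_c 0.62 [287. 165.] rect [ 673. -139.] [144.8  95.7] 81.9 cen 672.5 -139.1 sat 13
top nest_hexagon_c 0.79 [397. 253.] rect [ 436.2 -412.3] [85.1 97.7] 23.6 cen 436.6 -412.9 sat 152
top nest_hexagon_c 0.71 [340. 244.] rect [ 464.5 -271.6] [93. 84.] 40.2 cen 464.9 -272.2 sat 14
top nest_square_c 0.58 [239. 254.] rect [448.7  -7.6] [69.2 72.4] 16.0 cen 448.6 -7.4 sat 13
top nest_round_c 0.81 [132. 251.] rect [463.9 263.9] [57.8 55.6] 63.5 cen 463.7 263.4 sat 14
top nest_round_c 0.73 [196. 175.] rect [649.9  92.7] [36.6 64.9] 71.7 cen 648.7 91.0 sat 8
top oblong_c 0.58 [193. 171.] 477
top hexagon_c 0.48 [191. 178.] 166
top square_c 0.87 [169. 128.] 292
top square_c 0.57 [181. 174.] 189
top round_c 0.56 [174. 166.] 203
scene nest_oblong_c 0.8 [225. 197.] rect [ 674.3 -135.9] [144.6  91. ] 81.2 cen 675.0 -136.8 sat 8
scene nest_hexagon_c 0.93 [274. 132.] rect [ 466.7 -267.2] [95.1 86.3] 43.8 cen 466.9 -267.7 sat 11
scene nest_hexagon_c 0.92 [263.  96.] rect [ 437.8 -410.6] [90.4 96.4] 82.0 cen 437.7 -410.7 sat 159
scene nest_square_c 0.85 [332. 208.] rect [449.4  -3.9] [70.9 68.9] 14.2 cen 449.5 -3.6 sat 8
scene nest_round_c 0.64 [385. 302.] rect [464.7 265.6] [61.4 57.9] 34.7 cen 465.2 265.7 sat 9
scene oblong_c 0.62 [279. 295.] 762
scene hexagon_c 0.75 [276. 282.] 275
scene square_c 0.75 [275. 270.] 290
scene square_c 0.6 [235. 314.] 466
scene round_c 0.68 [334. 254.] 262
scene round_c 0.46 [281. 261.] 235
(371, 790, 3)
```

View pics/stack.png

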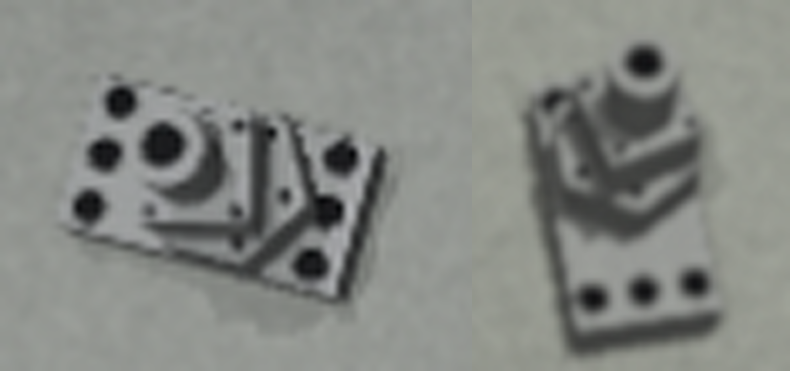

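The crop shows the stack. The oblong block's six holes are all visible, the round block's hole is at crop (162,143) in the top half and (645,62) in the scene half, and the square sits roughly square to the image. I'll get positions from these marks.

```bash
cat >> h.py <<'E'
def go(x,y,z=None,yaw=None):
    "print tool-frame move to reach world target; yaw=world angle (deg) of tool y axis (mod 180)"
    s=r.get_state();p=np.array(s["ee_pos"]);R=np.array(s["tcp_rot"])
    cy=np.degrees(np.arctan2(R[1,1],R[0,1]))
    if yaw is not None:
        d=(yaw-cy+90)%180-90
        print("roll",round(-d,1),"(q6",round(s["q"][5]-np.radians(d),2),")")
        R=cv2.Rodrigues(np.array([0,0,np.radians(d)]))[0]@R
    d=np.array([x,y,p[2] if z is None else z])-p
    print("pos",p.round(4),"yaw",round(cy,1),"-> shift",(R.T@d*1000).round(1),"F",np.round(s["contact_force"],1),"w",round(s["grip_width"]*1000,1),"t",round(s["t"],1))
E
cat > c.py <<'E'
from h import *
T=cam("top");S=cam("scene")
k=6.743;tp=lambda x,y:(150-.5+.5/k+x/k,145-.5+y/k)
k2=5.302;sp=lambda x,y:(250-.5+(x-472)/k2,245-.5+y/k2)
print("round top",px2w(T,tp(162,143),.132),"scene",px2w(S,sp(645,62),.132))
C=px2w(T,[tp(108,75),tp(387,150),tp(343,300),tp(65,230)],.028)[:,:2]
print("obl",C.mean(0),[np.hypot(*(C[i]-C[i-1])).round(4) for i in range(4)],[np.degrees(np.arctan2(*(C[i]-C[i-1])[::-1])).round(1) for i in range(4)])
H=px2w(T,[tp(120,101),tp(105,155),tp(88,206),tp(341,157),tp(328,210),tp(311,265)],.028)[:,:2]
print("obl holes",H.mean(0)); print("ang",np.degrees(np.arctan2(*(H[:3].mean(0)-H[3:].mean(0))[::-1])))
H=px2w(S,[sp(594,298),sp(645,290),sp(696,283)],.028);print("obl near holes scene",H.mean(0),"top",px2w(T,tp(105,155),.028))
Q=px2w(T,[tp(238,125),tp(238,211),tp(149,210)],.092)[:,:2];print("sq holes",Q,"centre",(Q[0]+Q[2])/2)
Q=px2w(T,[tp(270,132),tp(285,195),tp(240,243)],.058)[:,:2];print("hex holes",Q)
go(*px2w(T,tp(162,143),.132)[0][:2],.2)
E
python3 c.py
```

```text
round top [[0.65472215 0.12779025 0.132     ]] scene [[0.6537556  0.12874534 0.132     ]]
obl [0.65854747 0.1276532 ] [np.float64(0.0616), np.float64(0.1117), np.float64(0.0593), np.float64(0.1099)] [np.float64(-14.8), np.float64(-106.7), np.float64(163.5), np.float64(74.5)]
obl holes [0.66100707 0.13147356]
ang 74.13821905902282
obl near holes scene [0.67242503 0.17484988 0.028     ] top [[0.67265581 0.17374069 0.028     ]]
sq holes [[0.66888652 0.10992821]
 [0.63796781 0.10977247]
 [0.63919005 0.14146831]] centre [0.65403828 0.12569826]
hex holes [[0.67331714 0.10490668]
 [0.64965405 0.09930581]
 [0.63230396 0.11582184]]
pos [ 0.1349 -0.559   0.2314] yaw -76.4 -> shift [  31.3 -545.7 -666.4] F [-0.1  0.   0.1] w 85.2 t 2.1
```

Request:
jog_arm(
  steps=[0,-31,-38,0,0,-31,-38,0,0,-31,-38,0,0,-31,-38,0,0,-31,-38,0,0,-31,-38,0,0,-31,-38,0,0,-31,-38,0],
  gripper=0,
)

```text
t: 2.9
ee_pos: [0.3762, -0.245, 0.2306]
tcp_rot: [[0.003, 0.222, -0.975], [-0.005, -0.975, -0.222], [-1.0, 0.006, -0.002]]
contact_force: [1.9, 0.1, -0.2]
grip_width: 0.0855
```

Request:
jog_arm(
  steps=[0,-31,-38,0,0,-31,-38,0,0,-31,-38,0,0,-31,-38,0,0,-31,-38,0,0,-31,-38,0,0,-31,-38,0,0,0,0,0],
)

```text
t: 3.7
ee_pos: [0.5925, 0.0374, 0.2312]
tcp_rot: [[0.01, 0.229, -0.973], [-0.006, -0.973, -0.229], [-1.0, 0.009, -0.009]]
contact_force: [-0.1, -0.5, -0.5]
grip_width: 0.0853
```

```bash
python3 -c "
from h import *
go(.6545,.128,.101)"
```

```text
pos [0.5925 0.0374 0.2312] yaw -76.8 -> shift [130.3 -75.1 -79.9] F [-0.1 -0.5 -0.5] w 85.3 t 3.7
```

Request:
jog_arm(
  steps=[10,-25,-27,0,10,-25,-27,0,10,-25,-26,0,20,0,0,0,20,0,0,0,0,0,0,0],
)

```text
t: 4.3
ee_pos: [0.6557, 0.1304, 0.1588]
tcp_rot: [[0.01, 0.231, -0.973], [-0.009, -0.973, -0.231], [-1.0, 0.011, -0.008]]
contact_force: [-0.7, 0.1, -1.0]
grip_width: 0.0859
```

```bash
python3 -c "
from h import *
go(.6545,.128,.101)
print(r.get_state()['tcp_rot'])
c=cam('scene');save(c,'s1',(200,180,360,300),4.9)"
```

```text
pos [0.6557 0.1304 0.1588] yaw -76.7 -> shift [57.8  1.4  2.2] F [-0.7  0.1 -1. ] w 85.9 t 4.3
[[ 0.01030784  0.23076304 -0.97295538]
 [-0.00889109 -0.97294746 -0.23085535]
 [-0.99990734  0.01103025 -0.00797725]]
```

View pics/s1.png

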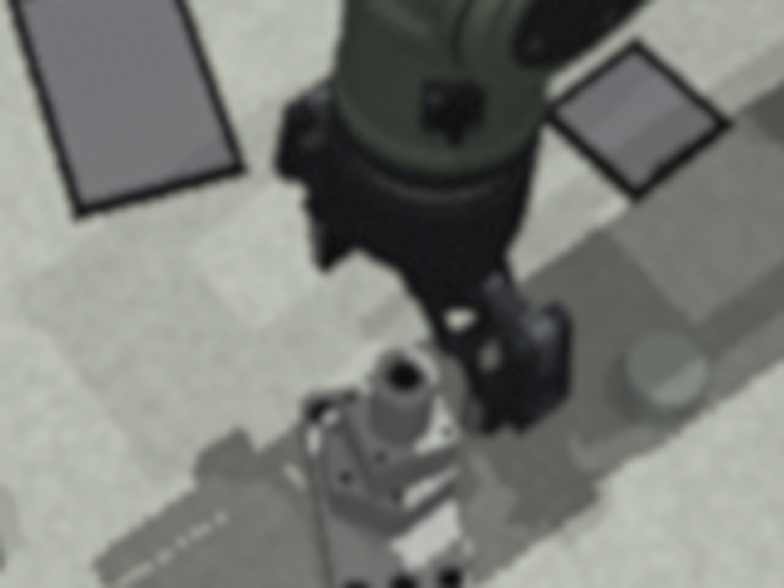

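```bash
python3 -c "
from h import *
c=cam('scene');s=r.get_state();p=np.array(s['ee_pos']);R=np.array(s['tcp_rot'])
P=[p,p+R[:,1]*.043-R[:,0]*.013,p-R[:,1]*.043-R[:,0]*.013,[.6545,.128,.132]]
print((w2px(c,P)-[200,180])*4.9)"
```

```text
[[399.35687099 346.17502919]
 [332.7748681  256.53433477]
 [472.4626333  408.58956829]
 [400.00739069 372.56995835]]
```

The picture shows the gripper over the stack. Projected fingertips (333,257) and (472,409) match, and so does the round hole at (403,375). Descending.

Request:
jog_arm(
  steps=[20,1,2,0,20,0,0,0,18,0,0,0,0,0,0,0],
)

```text
t: 4.8
ee_pos: [0.6601, 0.1264, 0.1109]
tcp_rot: [[0.029, 0.227, -0.973], [-0.006, -0.974, -0.228], [-1.0, 0.013, -0.027]]
contact_force: [-0.6, -0.3, -0.3]
grip_width: 0.0853
```

```bash
python3 -c "
from h import *
go(.6545,.128,.101)"
```

```text
pos [0.6601 0.1264 0.1109] yaw -76.9 -> shift [ 9.7 -3.   5.4] F [-0.6 -0.3 -0.3] w 85.3 t 4.8
```

Request:
jog_arm(
  steps=[0,0,0,0,0,0,0,0,0,0,0,0,0,0,0,0,0,0,0,0,0,0,0,0,0,0,0,0,0,0,0,0],
  gripper=180,
  squeeze=30,
)

```text
t: 5.6
ee_pos: [0.663, 0.1261, 0.1181]
tcp_rot: [[0.039, 0.226, -0.973], [-0.004, -0.974, -0.227], [-0.999, 0.013, -0.037]]
contact_force: [-0.0, 0.3, -0.7]
grip_width: 0.0266
```

Request:
jog_arm(
  steps=[0,0,0,0,0,0,0,0],
  gripper=255,
)

```text
t: 5.8
ee_pos: [0.6628, 0.1261, 0.1177]
tcp_rot: [[0.038, 0.226, -0.973], [-0.004, -0.974, -0.227], [-0.999, 0.013, -0.036]]
contact_force: [-1.0, -0.8, -0.1]
grip_width: 0.0267
```

```bash
python3 -c "
from h import *
s=r.get_state();print(s)
c=cam('scene');save(c,'s2',(200,180,360,300),4.9)"
```

```text
{'t': 5.8, 'q': array([ 0.17626363,  0.5381117 ,  1.50644262, -0.01280614,  1.05995779,
        1.52455369]), 'joint_velocities': array([ 1.40311813e-03,  1.29670134e-03,  1.06606346e-03, -5.95747420e-04,
       -2.58365835e-05,  8.95792209e-04]), 'joint_efforts': array([ 1.72096690e-03, -5.18507767e+01, -2.20920861e+01, -4.40458639e-02,
       -1.58751695e-01, -5.65416804e-05]), 'ee_pos': array([0.66284473, 0.12612995, 0.11773082]), 'tcp_rot': array([[ 0.03848862,  0.22632333, -0.97329152],
       [-0.00449146, -0.9739642 , -0.22665736],
       [-0.99924894,  0.01309523, -0.03647001]]), 'contact_force': array([-0.98738432, -0.82388613, -0.10466255]), 'wrist_torque': array([ 0.05413729,  0.01723713, -0.01610217]), 'grip_width': 0.026683077631057116}
```

View pics/s2.png

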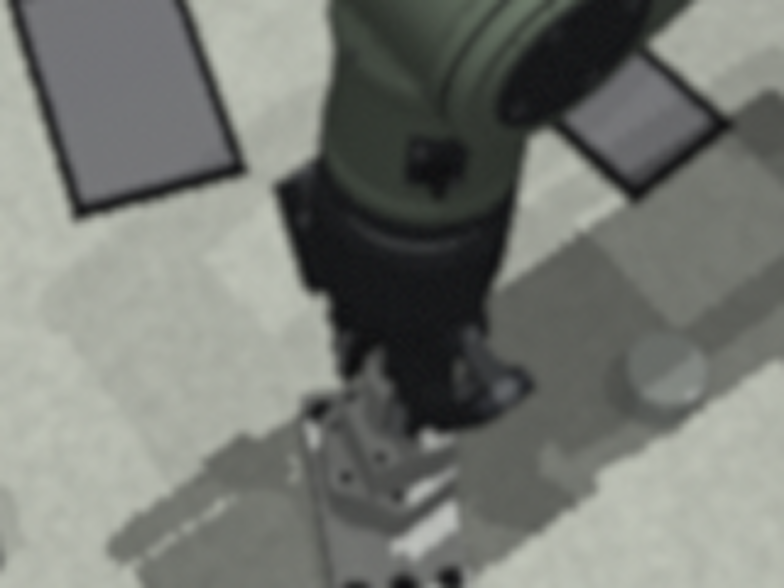

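The jaws stopped at 26.7 mm, so they hold the round block, but high and off centre. I'll open, re-centre, go lower and grip again.

Request:
jog_arm(
  steps=[0,0,0,0,0,0,0,0,0,0,0,0,0,0,0,0],
  gripper=90,
)

```text
t: 6.25
ee_pos: [0.6631, 0.1261, 0.118]
tcp_rot: [[0.039, 0.226, -0.973], [-0.004, -0.974, -0.227], [-0.999, 0.013, -0.037]]
contact_force: [0.0, 0.2, -0.2]
grip_width: 0.0556
```

```bash
python3 -c "
from h import *
go(.6545,.128,.101)
print(r.get_state()['joint_velocities'].round(3))"
```

```text
pos [0.6631 0.1261 0.118 ] yaw -76.9 -> shift [16.7 -4.   8.6] F [ 0.   0.2 -0.2] w 55.6 t 6.2
[-0.002 -0.    -0.003  0.    -0.001 -0.001]
```

Request:
jog_arm(
  steps=[0,-2,5,0,0,-2,5,0,8,0,0,0,8,0,0,0,0,0,0,0],
)

```text
t: 6.75
ee_pos: [0.6517, 0.1279, 0.1003]
tcp_rot: [[0.039, 0.226, -0.973], [-0.004, -0.974, -0.227], [-0.999, 0.013, -0.037]]
contact_force: [0.3, 0.3, 0.8]
grip_width: 0.0552
```

```bash
python3 -c "
from h import *
go(.6545,.128,.101)
print(r.get_state()['tcp_rot'].round(3), r.get_state()['joint_velocities'].round(3))"
```

```text
pos [0.6517 0.1279 0.1003] yaw -76.9 -> shift [-0.6  0.6 -2.8] F [0.3 0.3 0.8] w 55.2 t 6.8
[[ 0.039  0.226 -0.973]
 [-0.004 -0.974 -0.227]
 [-0.999  0.013 -0.037]] [ 0.001 -0.005 -0.007 -0.003 -0.001 -0.001]
```

Request:
jog_arm(
  steps=[0,0,-2,0,0,0,0,0,0,0,0,0,0,0,0,0,0,0,0,0],
  gripper=255,
  squeeze=40,
)

```text
t: 7.25
ee_pos: [0.6541, 0.1282, 0.1]
tcp_rot: [[0.039, 0.226, -0.973], [-0.005, -0.974, -0.227], [-0.999, 0.013, -0.036]]
contact_force: [0.6, 0.9, -1.0]
grip_width: 0.0275
```

Request:
jog_arm(
  steps=[-10,0,0,0,-20,0,0,0,-20,0,0,0,-20,0,0,0,-10,0,0,0,0,0,0,0],
)

```text
t: 7.85
ee_pos: [0.6508, 0.1287, 0.1849]
tcp_rot: [[0.039, 0.226, -0.973], [-0.004, -0.974, -0.227], [-0.999, 0.013, -0.037]]
contact_force: [-0.1, 0.7, -0.4]
grip_width: 0.0272
```

```bash
python3 -c "
from h import *
c=cam('scene');save(c,'s3',(200,180,360,300),4.9)
go(.4645,.2645,.18)"
```

```text
pos [0.6505 0.1287 0.1841] yaw -76.9 -> shift [  -3.5 -174.4  150.4] F [ 0.4  0.1 -1.3] w 27.2 t 7.9
```

View pics/s3.png

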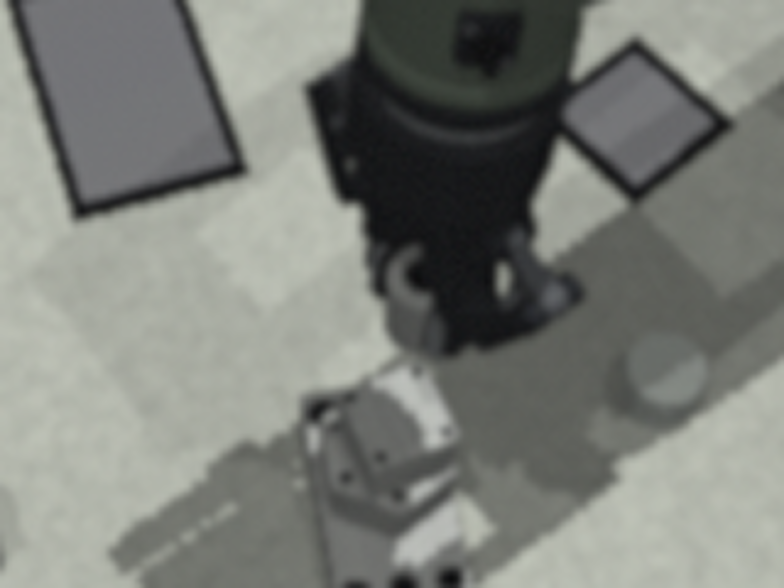

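The round block is held upright (hole at (415,270)) and the rest of the stack hasn't moved. Next is the round nest.

Request:
jog_arm(
  steps=[0,-25,21.5,0,0,-25,21.5,0,0,-25,21.5,0,0,-25,21.5,0,0,-25,21.5,0,0,-25,21.5,0,0,-24,21.5,0,0,0,0,0],
)

```text
t: 8.7
ee_pos: [0.4541, 0.2656, 0.1669]
tcp_rot: [[0.023, 0.223, -0.975], [-0.011, -0.975, -0.223], [-1.0, 0.015, -0.02]]
contact_force: [0.3, -0.4, -0.8]
grip_width: 0.027
```

```bash
python3 -c "
from h import *
go(.4645,.2645,.05)
print(r.get_state()['tcp_rot'].round(3), r.get_state()['joint_velocities'].round(3))"
```

```text
pos [0.4541 0.2656 0.1669] yaw -77.1 -> shift [117.1   1.6  -7.5] F [ 0.3 -0.4 -0.8] w 27.0 t 8.7
[[ 0.023  0.223 -0.975]
 [-0.011 -0.975 -0.223]
 [-1.     0.015 -0.02 ]] [-0.025  0.019 -0.012 -0.039 -0.029 -0.011]
```

Request:
jog_arm(
  steps=[0,1,-4,0,20,1,-4,0,25,0,0,0,25,0,0,0,25,0,0,0,20,0,0,0,0,0,0,0,0,0,0,0],
)

```text
t: 9.5
ee_pos: [0.4729, 0.261, 0.0458]
tcp_rot: [[0.025, 0.219, -0.975], [-0.012, -0.976, -0.219], [-1.0, 0.017, -0.022]]
contact_force: [0.1, 0.4, -0.1]
grip_width: 0.0272
```

```bash
cat > p.py <<'E'
from h import *
import sys
go(*map(float,sys.argv[1:]))
print(r.get_state()['tcp_rot'][:,0].round(3), r.get_state()['joint_velocities'].round(3))
E
python3 p.py .4645 .2645 .013
```

```text
pos [0.4729 0.261  0.0458] yaw -77.4 -> shift [32.5 -5.8  8.2] F [ 0.1  0.4 -0.1] w 27.2 t 9.5
[ 0.025 -0.012 -1.   ] [-0.015  0.024  0.005 -0.002  0.001 -0.003]
```

Request:
jog_arm(
  steps=[0,-3,4,0,0,-3,4,0,10,0,0,0,10,0,0,0,5,0,0,0,0,0,0,0],
)

```text
t: 10.1
ee_pos: [0.4663, 0.266, 0.0219]
tcp_rot: [[0.032, 0.218, -0.975], [-0.009, -0.976, -0.218], [-0.999, 0.015, -0.029]]
contact_force: [-0.3, 0.2, -1.4]
grip_width: 0.0266
```

```bash
python3 -c "
from h import *
c=cam('scene');save(c,'s4',(320,230,480,350),4.9)"; python3 p.py .4645 .2645 .013
```

```text
pos [0.4664 0.2661 0.0221] yaw -77.4 -> shift [9.1 1.  2.5] F [ 0.6  0.3 -1.1] w 26.5 t 10.2
[ 0.032 -0.008 -0.999] [-0.001 -0.007 -0.01   0.001  0.006 -0.001]
```

View pics/s4.png

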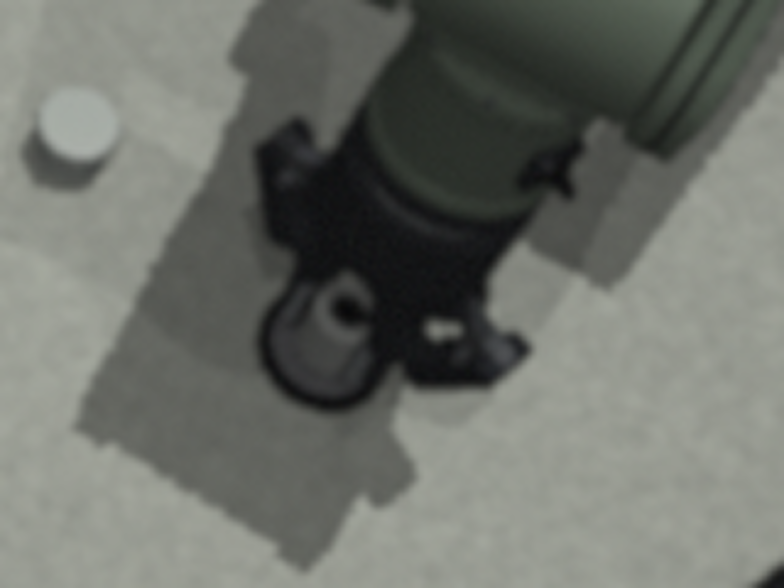

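The round block is inside the lip of its nest (hole at (350,308), nest centre about (325,343)). Lowering the rest.

Request:
jog_arm(
  steps=[5,0,1,0,3,0,1,0,2,0,0,0,0,0,0,0],
)

```text
t: 10.55
ee_pos: [0.4652, 0.2657, 0.0119]
tcp_rot: [[0.033, 0.218, -0.975], [-0.008, -0.976, -0.218], [-0.999, 0.015, -0.03]]
contact_force: [-0.4, -0.0, 2.1]
grip_width: 0.0269
```

```bash
python3 p.py .4645 .2645 .012
```

```text
pos [0.4652 0.2657 0.0119] yaw -77.4 -> shift [-0.1  1.1  0.9] F [-0.4 -0.   2.1] w 26.9 t 10.6
[ 0.033 -0.008 -0.999] [-0.001 -0.001  0.003 -0.001 -0.005  0.002]
```

Request:
jog_arm(
  steps=[0,0,0,0,0,0,0,0,0,0,0,0,0,0,0,0,0,0,0,0],
  gripper=100,
)

```text
t: 11.05
ee_pos: [0.4657, 0.266, 0.0121]
tcp_rot: [[0.034, 0.218, -0.975], [-0.007, -0.976, -0.218], [-0.999, 0.014, -0.032]]
contact_force: [-0.6, 0.3, -0.5]
grip_width: 0.0519
```

Request:
jog_arm(
  steps=[-20,0,0,0,-30,0,0,0,-30,0,0,0,-30,0,0,0,-30,0,0,0,0,0,0,0],
)

```text
t: 11.65
ee_pos: [0.4602, 0.2666, 0.156]
tcp_rot: [[0.031, 0.218, -0.975], [-0.009, -0.976, -0.218], [-0.999, 0.015, -0.028]]
contact_force: [0.7, -0.5, 0.9]
grip_width: 0.0518
```

```bash
python3 -c "
from h import *
c=cam('top')
print([ (d['confidence'],px2w(c,d['position'],.024)) for d in eyes.mark_of('round_c','top')])
a=c['frame'][145:200,150:220];b=c['frame'][220:275,105:175]
cv2.imwrite('pics/t5.png',cv2.resize(np.hstack([a,b])[:,:,::-1],(798,313),interpolation=cv2.INTER_CUBIC))
"; python3 p.py .654 .126 .14 -90
```

```text
[(0.66, array([[0.46678264, 0.25844608, 0.024     ]]))]
roll 12.6 (q6 2.1 )
pos [0.458  0.2654 0.1522] yaw -77.4 -> shift [  18.8  139.1 -195.6] F [-0.5  0.  -1. ] w 52.1 t 11.8
[ 0.024 -0.013 -1.   ] [-0.     0.027  0.036 -0.    -0.003 -0.001]
```

View pics/t5.png

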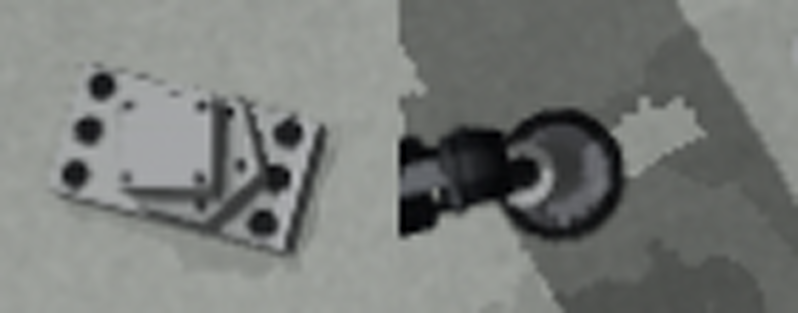

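Round block stands in its nest. The square block's four holes are clear, centred at about crop (163.5,142). Now the square.

Request:
jog_arm(
  steps=[-20,0,0,7,-10,0,0,6.8,0,20,-28,0,0,20,-28,0,0,20,-28,0,0,20,-28,0,0,20,-28,0,0,20,-28,0],
  gripper=0,
)

```text
t: 12.55
ee_pos: [0.6169, 0.1364, 0.1716]
tcp_rot: [[-0.004, -0.024, -1.0], [-0.022, -0.999, 0.024], [-1.0, 0.022, 0.004]]
contact_force: [0.6, -0.3, -0.5]
grip_width: 0.0852
```

Request:
jog_arm(
  steps=[0,0,0,0,0,0,0,0],
)

```text
t: 12.75
ee_pos: [0.6182, 0.1329, 0.1666]
tcp_rot: [[-0.01, -0.029, -1.0], [-0.024, -0.999, 0.029], [-1.0, 0.024, 0.01]]
contact_force: [-1.0, 0.1, -0.4]
grip_width: 0.0852
```

```bash
python3 -c "
from h import *
c=cam('top')
g=[(150-.41+x/5.7,145-.41+y/5.7) for x,y in [(128,105),(201,107),(199,179),(126,178)]]
P=px2w(c,g,.092);print(P.round(4),P.mean(0))
h=[(150-.41+x/5.7,145-.41+y/5.7) for x,y in [(228,113),(241,165),(203,206)]]
P=px2w(c,h,.058);print('hex',P.round(4),P[0]+P[2]-P[1])
"; python3 p.py .654 .126 .12 -91
```

```text
[[0.6698 0.1409 0.092 ]
 [0.6681 0.11   0.092 ]
 [0.6375 0.1107 0.092 ]
 [0.6388 0.1414 0.092 ]] [0.6535543  0.12572502 0.092     ]
hex [[0.6725 0.105  0.058 ]
 [0.6494 0.0992 0.058 ]
 [0.6318 0.1157 0.058 ]] [0.65492852 0.12146525 0.058     ]
roll -0.6 (q6 1.8 )
pos [0.6181 0.133  0.1664] yaw -91.6 -> shift [ 46.2   5.2 -36.5] F [-0.1 -0.1  0.4] w 85.3 t 12.8
[-0.01  -0.025 -1.   ] [ 0.02  -0.02   0.009  0.004  0.005  0.001]
```

Request:
jog_arm(
  steps=[0,2,-12,0,0,2,-12,0,0,2,-12,0,15,0,0,0,15,0,0,0,15,0,0,0,0,0,0,0,0,0,0,0],
)

```text
t: 13.6
ee_pos: [0.6575, 0.129, 0.1201]
tcp_rot: [[-0.007, -0.021, -1.0], [-0.024, -0.999, 0.022], [-1.0, 0.024, 0.007]]
contact_force: [0.1, -0.7, 0.5]
grip_width: 0.0857
```

```bash
python3 p.py .6536 .1257 .067 -91.6
```

```text
roll 0.4 (q6 1.8 )
pos [0.6575 0.129  0.1201] yaw -91.2 -> shift [53.2  2.2  3.4] F [ 0.1 -0.7  0.5] w 85.7 t 13.6
[-0.007 -0.024 -1.   ] [ 0.005  0.015  0.003  0.     0.005 -0.002]
```

Request:
jog_arm(
  steps=[12,2,3,0,12,1,1,0,12,0,0,0,12,0,0,0,3,0,0,0,0,0,0,0],
)

```text
t: 14.2
ee_pos: [0.6534, 0.125, 0.0663]
tcp_rot: [[-0.005, -0.021, -1.0], [-0.024, -1.0, 0.021], [-1.0, 0.024, 0.005]]
contact_force: [0.6, -0.3, 1.0]
grip_width: 0.0855
```

```bash
python3 p.py .6536 .1257 .067 -91.6
```

```text
roll 0.4 (q6 1.8 )
pos [0.6534 0.125  0.0663] yaw -91.2 -> shift [-0.7 -0.7 -0.2] F [ 0.6 -0.3  1. ] w 85.5 t 14.2
[-0.005 -0.024 -1.   ] [-0.002  0.009  0.008  0.    -0.003 -0.001]
```

Request:
jog_arm(
  steps=[0,0,0,0,0,0,0,0,0,0,0,0,0,0,0,0,0,0,0,0,0,0,0,0,0,0,0,0],
  gripper=255,
  squeeze=40,
)

```text
t: 14.9
ee_pos: [0.6543, 0.1252, 0.0675]
tcp_rot: [[-0.003, -0.021, -1.0], [-0.023, -1.0, 0.021], [-1.0, 0.023, 0.003]]
contact_force: [-1.0, -0.5, -1.6]
grip_width: 0.0396
```

Request:
jog_arm(
  steps=[-10,0,0,0,-20,0,0,0,-20,0,0,0,-20,0,0,0,-10,0,0,0,0,0,0,0,0,0,0,0],
)

```text
t: 15.6
ee_pos: [0.6538, 0.1271, 0.1516]
tcp_rot: [[-0.005, -0.021, -1.0], [-0.023, -1.0, 0.021], [-1.0, 0.023, 0.004]]
contact_force: [0.5, -0.0, -2.4]
grip_width: 0.0393
```

```bash
python3 p.py .449 -.0055 .15 -75
```

```text
roll -16.2 (q6 1.5 )
pos [0.6538 0.1271 0.1516] yaw -91.2 -> shift [  4.4  75.  232.2] F [ 0.5 -0.  -2.4] w 39.3 t 15.6
[-0.005 -0.023 -1.   ] [ 0.001 -0.002 -0.003 -0.001  0.001 -0.001]
```

Request:
jog_arm(
  steps=[0,0,0,-8,0,0,0,-8,0,12,37,0,0,12,37,0,0,12,37,0,0,12,37,0,0,12,37,0,0,12,37,0],
)

```text
t: 16.4
ee_pos: [0.4513, -0.0037, 0.1463]
tcp_rot: [[-0.018, 0.272, -0.962], [-0.024, -0.962, -0.272], [-1.0, 0.019, 0.024]]
contact_force: [0.6, -0.8, -0.8]
grip_width: 0.0392
```

Request:
jog_arm(
  steps=[0,0,0,0,0,0,0,0],
)

```text
t: 16.6
ee_pos: [0.4452, -0.0056, 0.1449]
tcp_rot: [[-0.025, 0.269, -0.963], [-0.025, -0.963, -0.268], [-0.999, 0.017, 0.031]]
contact_force: [0.5, -0.0, -1.4]
grip_width: 0.0391
```

```bash
python3 p.py .449 -.0055 .05 -75
```

```text
roll 0.6 (q6 1.31 )
pos [ 0.4452 -0.0056  0.1449] yaw -74.4 -> shift [94.7 -0.7 -6.7] F [ 0.5 -0.  -1.4] w 39.1 t 16.6
[-0.025 -0.025 -0.999] [-0.016 -0.017  0.053 -0.009  0.021 -0.006]
```

Request:
jog_arm(
  steps=[15,0,-3,0,20,0,-2,0,20,0,0,0,20,0,0,0,15,0,0,0,0,0,0,0,0,0,0,0],
)

```text
t: 17.3
ee_pos: [0.4552, -0.0035, 0.0501]
tcp_rot: [[-0.021, 0.272, -0.962], [-0.024, -0.962, -0.272], [-0.999, 0.017, 0.027]]
contact_force: [0.1, -0.7, -1.4]
grip_width: 0.0392
```

```bash
python3 p.py .449 -.0055 .0145 -75;  python3 -c "
from h import *
c=cam('top');save(c,'t6',(190,210,290,285),7.9)"
```

```text
roll 0.8 (q6 1.32 )
pos [ 0.4552 -0.0035  0.0501] yaw -74.2 -> shift [35.7 -0.3  5.5] F [ 0.1 -0.7 -1.4] w 39.2 t 17.3
[-0.021 -0.024 -0.999] [ 0.009  0.026 -0.003  0.002 -0.001  0.002]
```

View pics/t6.png

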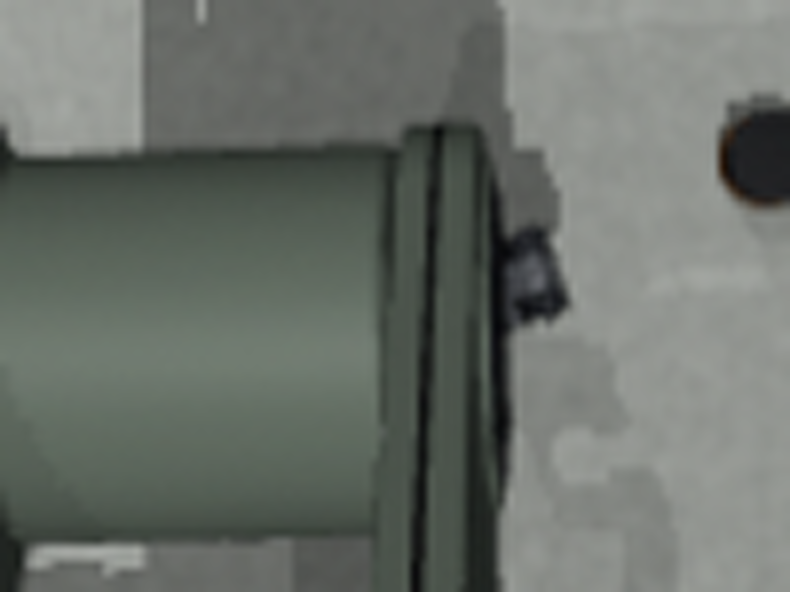

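The top view is blocked by the arm, so I'm going on the measured nest centre.

Request:
jog_arm(
  steps=[10,0,3,0,8,0,3,0,6,0,0,0,0,0,0,0],
)

```text
t: 17.75
ee_pos: [0.4501, -0.0057, 0.0261]
tcp_rot: [[-0.017, 0.272, -0.962], [-0.024, -0.962, -0.272], [-1.0, 0.019, 0.023]]
contact_force: [-0.3, 0.2, -1.3]
grip_width: 0.0391
```

```bash
python3 p.py .449 -.0055 .0135 -75
```

```text
roll 0.8 (q6 1.32 )
pos [ 0.4501 -0.0057  0.0261] yaw -74.2 -> shift [12.6 -0.7  0.7] F [-0.3  0.2 -1.3] w 39.1 t 17.8
[-0.017 -0.024 -1.   ] [ 0.001 -0.01  -0.001 -0.001 -0.001 -0.   ]
```

Request:
jog_arm(
  steps=[5,0,0,0,4,0,0,0,3,0,0,0,0,0,0,0],
)

```text
t: 18.15
ee_pos: [0.4504, -0.0062, 0.0136]
tcp_rot: [[-0.015, 0.272, -0.962], [-0.024, -0.962, -0.272], [-1.0, 0.019, 0.021]]
contact_force: [-1.5, -0.3, -0.5]
grip_width: 0.0395
```

```bash
python3 p.py .449 -.0055 .0135 -75
```

```text
roll 0.8 (q6 1.32 )
pos [ 0.4504 -0.0062  0.0136] yaw -74.2 -> shift [ 0.1 -1.   1.2] F [-1.5 -0.3 -0.5] w 39.5 t 18.1
[-0.015 -0.024 -1.   ] [-0.001  0.003  0.001  0.    -0.001 -0.   ]
```

Touching down about now. Next: release, lift and head back to the stack for the hexagon.

Request:
jog_arm(
  steps=[1,0,0,0,0,0,0,0],
)

```text
t: 18.35
ee_pos: [0.4506, -0.0062, 0.0138]
tcp_rot: [[-0.015, 0.272, -0.962], [-0.024, -0.962, -0.272], [-1.0, 0.019, 0.021]]
contact_force: [-0.7, 0.4, -1.3]
grip_width: 0.0392
```

Request:
jog_arm(
  steps=[0,0,0,0,0,0,0,0,0,0,0,0,0,0,0,0,0,0,0,0],
  gripper=100,
)

```text
t: 18.85
ee_pos: [0.4514, -0.0062, 0.014]
tcp_rot: [[-0.013, 0.272, -0.962], [-0.024, -0.962, -0.272], [-1.0, 0.02, 0.019]]
contact_force: [0.2, 0.4, -0.8]
grip_width: 0.0521
```

Request:
jog_arm(
  steps=[-15,0,0,0,-30,0,0,0,-30,0,0,0,-30,0,0,0,-15,0,0,0,0,0,0,0],
)

```text
t: 19.45
ee_pos: [0.4522, -0.0032, 0.1372]
tcp_rot: [[-0.017, 0.272, -0.962], [-0.024, -0.962, -0.272], [-1.0, 0.018, 0.023]]
contact_force: [-0.3, 0.7, -0.7]
grip_width: 0.0521
```

```bash
python3 -c "
from h import *
c=cam('scene');d=cam('top')
a=cv2.resize(c['frame'][175:235,290:370],(400,300),interpolation=cv2.INTER_CUBIC)
b=cv2.resize(d['frame'][145:200,150:223],(400,300),interpolation=cv2.INTER_CUBIC)
cv2.imwrite('pics/t7.png',np.hstack([a,b])[:,:,::-1])
"; python3 p.py .655 .1215 .12 -76
```

```text
roll 1.8 (q6 1.33 )
pos [ 0.4507 -0.0032  0.1352] yaw -74.2 -> shift [   7.7  -71.8 -228.7] F [-0.2  0.4  0.4] w 51.7 t 19.6
[-0.022 -0.024 -0.999] [ 0.     0.021  0.023 -0.001  0.001 -0.002]
```

View pics/t7.png

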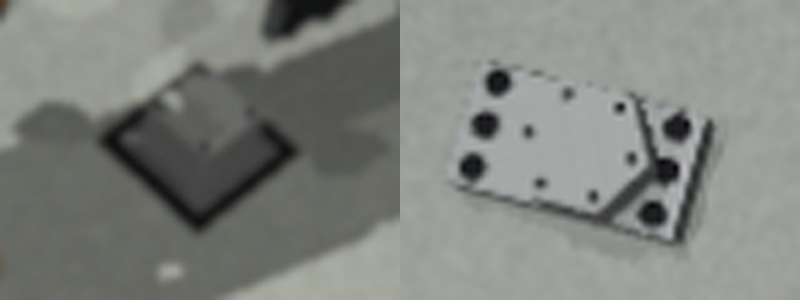

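The square block is in its nest (left crop). All six hex holes show in the right crop, which gives centre and yaw.

```bash
python3 -c "
from h import *
c=cam('top')
g=[(149.59+(x-400)/5.479,144.59+y/5.4545) for x,y in [(568,94),(621,107),(631,159),(592,197),(540,183),(528,131)]]
P=px2w(c,g,.058);C=P.mean(0);print(C,[round(np.degrees(np.arctan2(*(p-C)[1::-1])),1) for p in P])
g=[(149.59+(x-400)/5.479,144.59+y/5.4545) for x,y in [(498,82),(485,125),(472,167),(677,127),(665,171),(652,213)]]
P=px2w(c,g,.028);C=P.mean(0);print(C,np.degrees(np.arctan2(*(P[:3].mean(0)-P[3:].mean(0))[1::-1])))
"
```

```text
[0.65590758 0.12273614 0.058     ] [np.float64(13.3), np.float64(-47.5), np.float64(-106.9), np.float64(-166.9), np.float64(133.2), np.float64(73.2)]
[0.66077077 0.13155617 0.028     ] 74.1149907375232
```

Request:
jog_arm(
  steps=[0,0,0,2.6,0,-11,-36,0,0,-11,-36,0,0,-11,-36,0,0,-11,-36,0,0,-11,-36,0,0,-8,-32,0,0,0,0,0],
  gripper=0,
)

```text
t: 20.4
ee_pos: [0.6403, 0.1088, 0.1088]
tcp_rot: [[-0.051, 0.225, -0.973], [-0.027, -0.974, -0.224], [-0.998, 0.015, 0.055]]
contact_force: [0.3, -0.4, -0.3]
grip_width: 0.0854
```

Request:
jog_arm(
  steps=[0,0,0,0,0,0,0,0],
)

```text
t: 20.6
ee_pos: [0.6381, 0.1084, 0.1048]
tcp_rot: [[-0.058, 0.225, -0.973], [-0.028, -0.974, -0.224], [-0.998, 0.014, 0.063]]
contact_force: [-0.4, -0.2, -0.3]
grip_width: 0.0853
```

```bash
python3 p.py .656 .1227 .09 -76.8
```

```text
roll -0.2 (q6 1.51 )
pos [0.6381 0.1084 0.1048] yaw -77.0 -> shift [ 13.3 -10.  -21.5] F [-0.4 -0.2 -0.3] w 85.3 t 20.6
[-0.058 -0.028 -0.998] [-0.003  0.01   0.023 -0.003  0.004 -0.001]
```

Request:
jog_arm(
  steps=[-10,-5,-10,0,-10,-5,-11,0,-10,0,0,0,-10,0,0,0,-10,0,0,0,-10,0,0,0,-10,0,0,0,-5,0,0,0],
)

```text
t: 21.4
ee_pos: [0.654, 0.1206, 0.1812]
tcp_rot: [[-0.069, 0.222, -0.973], [-0.031, -0.975, -0.22], [-0.997, 0.015, 0.074]]
contact_force: [0.2, -0.1, -0.5]
grip_width: 0.0851
```

Request:
jog_arm(
  steps=[25,0,0,0,30,0,0,0,0,0,0,0,0,0,0,0],
)

```text
t: 21.8
ee_pos: [0.6521, 0.1191, 0.1296]
tcp_rot: [[-0.062, 0.222, -0.973], [-0.03, -0.975, -0.22], [-0.998, 0.015, 0.067]]
contact_force: [0.2, 0.4, 0.3]
grip_width: 0.0854
```

```bash
python3 p.py .656 .1227 .09 -76.8
```

```text
roll -0.4 (q6 1.52 )
pos [0.6521 0.1191 0.1296] yaw -77.2 -> shift [39.1 -3.2 -7.2] F [0.2 0.4 0.3] w 85.4 t 21.8
[-0.062 -0.03  -0.998] [-0.001  0.015  0.028 -0.001  0.003  0.001]
```

Request:
jog_arm(
  steps=[20,-2,-4,0,20,-2,-4,0,20,0,-3,0,15,0,0,0,0,0,0,0,0,0,0,0],
)

```text
t: 22.4
ee_pos: [0.6641, 0.1246, 0.0617]
tcp_rot: [[-0.047, 0.221, -0.974], [-0.027, -0.975, -0.22], [-0.999, 0.016, 0.052]]
contact_force: [-0.1, 0.6, -0.8]
grip_width: 0.0852
```

```bash
python3 p.py .656 .1227 .037 -76.8
```

```text
roll -0.4 (q6 1.53 )
pos [0.6641 0.1246 0.0617] yaw -77.2 -> shift [25.1 -0.4  7. ] F [-0.1  0.6 -0.8] w 85.2 t 22.4
[-0.047 -0.027 -0.999] [ 0.001 -0.    -0.005  0.     0.012 -0.   ]
```

Request:
jog_arm(
  steps=[0,0,4,0,8,0,3,0,9,0,0,0,8,0,0,0,0,0,0,0],
)

```text
t: 22.9
ee_pos: [0.6574, 0.1225, 0.0396]
tcp_rot: [[-0.041, 0.221, -0.974], [-0.026, -0.975, -0.22], [-0.999, 0.016, 0.045]]
contact_force: [-0.6, 0.3, -0.3]
grip_width: 0.0853
```

```bash
python3 p.py .656 .1227 .037 -76.8
```

```text
roll -0.4 (q6 1.53 )
pos [0.6574 0.1225 0.0396] yaw -77.2 -> shift [ 2.6 -0.5  1.2] F [-0.6  0.3 -0.3] w 85.3 t 22.9
[-0.041 -0.026 -0.999] [ 0.    -0.008 -0.01   0.001 -0.002  0.001]
```

Request:
jog_arm(
  steps=[3,0,1,0,0,0,0,0,0,0,0,0,0,0,0,0,0,0,0,0,0,0,0,0],
  gripper=255,
  squeeze=50,
)

```text
t: 23.5
ee_pos: [0.6566, 0.1223, 0.0364]
tcp_rot: [[-0.04, 0.221, -0.974], [-0.026, -0.975, -0.22], [-0.999, 0.016, 0.045]]
contact_force: [0.2, -0.9, 0.2]
grip_width: 0.0553
```

Request:
jog_arm(
  steps=[-5,0,0,0,-10,0,0,0,-10,0,0,0,-15,0,0,0,-15,0,0,0,-15,0,0,0,-10,0,0,0,0,0,0,0],
)

```text
t: 24.3
ee_pos: [0.6599, 0.1245, 0.1226]
tcp_rot: [[-0.04, 0.221, -0.974], [-0.026, -0.975, -0.22], [-0.999, 0.016, 0.045]]
contact_force: [-0.7, 0.4, -2.6]
grip_width: 0.055
```

```bash
python3 p.py .466 -.2695 .12 -76.8;  python3 -c "
from h import *
c=cam('scene');save(c,'s8',(200,180,360,300),4.9)"
```

```text
roll -0.4 (q6 1.53 )
pos [0.6599 0.1245 0.1226] yaw -77.2 -> shift [ 20.6 339.2 278.2] F [-0.7  0.4 -2.6] w 55.0 t 24.3
[-0.04  -0.026 -0.999] [ 0.001  0.002  0.01  -0.001  0.    -0.001]
```

View pics/s8.png

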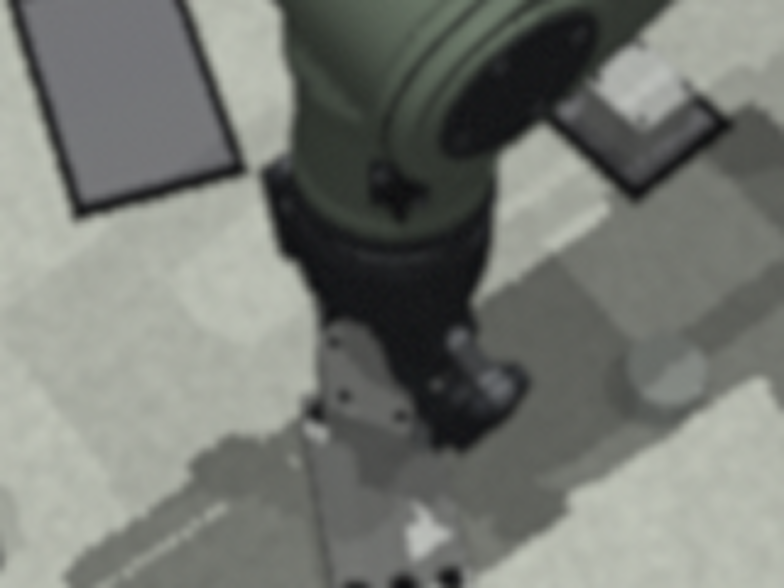

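The hex block is held level at 55 mm and the oblong is undisturbed. Moving to the hexagonal nest (the grey one), with a bit of extra height.

Request:
jog_arm(
  steps=[-6,21,17.5,0,-6,21,17.5,0,-6,21,17.5,0,-4,21,17.5,0,-4,21,17.5,0,-2,21,17.5,0,-2,21,17.5,0,-2,21,17.5,0],
)

```text
t: 25.15
ee_pos: [0.5553, -0.0729, 0.1571]
tcp_rot: [[-0.054, 0.227, -0.972], [-0.026, -0.974, -0.226], [-0.998, 0.013, 0.058]]
contact_force: [0.9, 0.2, -1.7]
grip_width: 0.0549
```

Request:
jog_arm(
  steps=[0,21,17.5,0,0,21,17.5,0,0,21,17.5,0,0,21,17.5,0,0,21,17.5,0,0,21,17.5,0,0,15,12,0,0,0,0,0],
)

```text
t: 25.95
ee_pos: [0.4639, -0.2441, 0.1609]
tcp_rot: [[-0.065, 0.224, -0.972], [-0.022, -0.974, -0.223], [-0.998, 0.007, 0.068]]
contact_force: [-0.4, -0.1, -2.6]
grip_width: 0.0549
```

```bash
python3 p.py .466 -.2695 .06 -76.8
```

```text
roll -0.2 (q6 0.89 )
pos [ 0.4639 -0.2441  0.1609] yaw -77.0 -> shift [101.1  24.5  -3.2] F [-0.4 -0.1 -2.6] w 54.9 t 25.9
[-0.065 -0.022 -0.998] [ 0.012  0.002  0.014  0.031 -0.003  0.006]
```

Nest corners in the first top picture are about (507,360), (538,352) and (558,375), which puts its flats near -47°. I'll turn the block by 30°.

Request:
jog_arm(
  steps=[15,8,0,-7.5,15,8,0,-7.5,15,5,0,-7.5,15,0,0,-7.5,15,0,0,0,0,0,0,0],
)

```text
t: 26.55
ee_pos: [0.4658, -0.2624, 0.0811]
tcp_rot: [[-0.068, 0.696, -0.715], [-0.017, -0.718, -0.696], [-0.998, -0.035, 0.061]]
contact_force: [-0.4, 1.2, -2.4]
grip_width: 0.0549
```

```bash
python3 p.py .466 -.2695 .03 -47;  python3 -c "
from h import *
c=cam('scene');save(c,'s9',(220,90,340,180),6.5)"
```

```text
roll 1.1 (q6 0.35 )
pos [ 0.4658 -0.2624  0.0811] yaw -45.9 -> shift [51.   7.1  1.6] F [-0.4  1.2 -2.4] w 54.9 t 26.6
[-0.068 -0.017 -0.998] [ 0.013 -0.013 -0.024  0.006  0.007 -0.014]
```

View pics/s9.png

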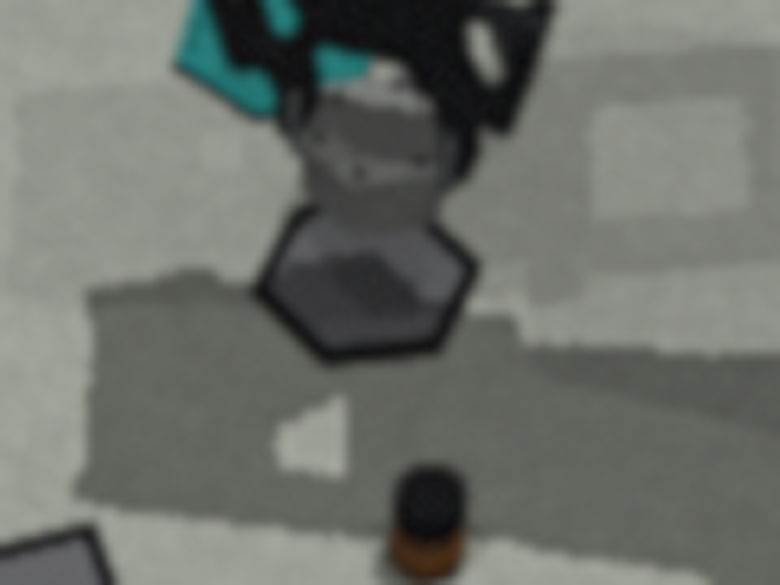

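The block's outline is in line with the nest, which has the turquoise look-alike behind it and the jar clear at (430,520). Lowering.

Request:
jog_arm(
  steps=[12,4,1,0,12,3,0,0,12,0,0,0,8,0,0,0,0,0,0,0,0,0,0,0],
)

```text
t: 27.2
ee_pos: [0.4696, -0.2697, 0.0355]
tcp_rot: [[-0.063, 0.696, -0.715], [-0.019, -0.718, -0.696], [-0.998, -0.03, 0.059]]
contact_force: [0.5, 0.8, -1.2]
grip_width: 0.055
```

```bash
python3 p.py .466 -.2695 .014 -47
```

```text
roll 1.1 (q6 0.35 )
pos [ 0.4696 -0.2697  0.0355] yaw -45.9 -> shift [21.7 -2.   1.2] F [ 0.5  0.8 -1.2] w 55.0 t 27.2
[-0.063 -0.019 -0.998] [-0.002  0.009  0.009 -0.001 -0.003 -0.001]
```

Request:
jog_arm(
  steps=[6,-2,1,0,6,0,0,0,4,0,0,0,3,0,0,0,0,0,0,0],
)

```text
t: 27.7
ee_pos: [0.4665, -0.2696, 0.016]
tcp_rot: [[-0.061, 0.696, -0.716], [-0.02, -0.718, -0.696], [-0.998, -0.028, 0.058]]
contact_force: [0.2, -0.5, -1.8]
grip_width: 0.0549
```

```bash
python3 p.py .466 -.2695 .014 -47
```

```text
roll 1.1 (q6 0.35 )
pos [ 0.4665 -0.2696  0.016 ] yaw -45.9 -> shift [ 2.  -0.3  0.2] F [ 0.2 -0.5 -1.8] w 54.9 t 27.7
[-0.061 -0.02  -0.998] [-0.    -0.002 -0.002 -0.    -0.001 -0.001]
```

Request:
jog_arm(
  steps=[2,0,0,0,1,0,0,0,0,0,0,0],
)

```text
t: 28.0
ee_pos: [0.4666, -0.2698, 0.0137]
tcp_rot: [[-0.061, 0.696, -0.716], [-0.021, -0.718, -0.696], [-0.998, -0.027, 0.058]]
contact_force: [0.4, 1.1, -1.9]
grip_width: 0.0551
```

Request:
jog_arm(
  steps=[0,0,0,0,0,0,0,0,0,0,0,0,0,0,0,0,0,0,0,0],
  gripper=0,
)

```text
t: 28.5
ee_pos: [0.4679, -0.2705, 0.0147]
tcp_rot: [[-0.058, 0.696, -0.716], [-0.023, -0.718, -0.696], [-0.998, -0.024, 0.057]]
contact_force: [-0.4, 0.2, -0.2]
grip_width: 0.0852
```

Request:
jog_arm(
  steps=[-10,0,0,0,-20,0,0,0,-25,0,0,0,-25,0,0,0,-20,0,0,0,0,0,0,0],
)

```text
t: 29.1
ee_pos: [0.474, -0.2681, 0.1208]
tcp_rot: [[-0.057, 0.696, -0.716], [-0.023, -0.718, -0.696], [-0.998, -0.024, 0.057]]
contact_force: [1.0, 0.5, 0.2]
grip_width: 0.0853
```

```bash
python3 p.py .6595 .130 .12 -15.9
```

```text
roll -30.0 (q6 -0.2 )
pos [ 0.474  -0.2681  0.1208] yaw -45.9 -> shift [ -25.5   69.3 -433. ] F [1.  0.5 0.2] w 85.3 t 29.1
[-0.057 -0.023 -0.998] [-0.001  0.011  0.031  0.001 -0.004 -0.002]
```

Request:
jog_arm(
  steps=[-15,0,0,-7.5,-15,0,0,-7.5,-15,0,0,-7.5,-15,0,0,-7.5,-10,5,-25,0,-10,5,-25,0,-10,5,-25,0,-10,5,-25,0],
)

```text
t: 29.9
ee_pos: [0.521, -0.1725, 0.2145]
tcp_rot: [[-0.067, 0.965, -0.255], [-0.019, -0.257, -0.966], [-0.998, -0.06, 0.035]]
contact_force: [0.1, -0.2, -0.1]
grip_width: 0.0852
```

Request:
jog_arm(
  steps=[-5,4,-25,0,-5,4,-25,0,-5,4,-25,0,-5,4,-25,0,-5,4,-25,0,-5,4,-25,0,-5,4,-25,0,-5,4,-25,0],
)

```text
t: 30.7
ee_pos: [0.6056, 0.0214, 0.2408]
tcp_rot: [[-0.077, 0.964, -0.255], [-0.018, -0.257, -0.966], [-0.997, -0.069, 0.037]]
contact_force: [-0.3, -0.0, 0.2]
grip_width: 0.0855
```

Request:
jog_arm(
  steps=[0,4,-25,0,0,4,-25,0,0,4,-25,0,0,0,-15,0,0,0,-10,0,0,0,0,0],
)

```text
t: 31.3
ee_pos: [0.6427, 0.1213, 0.2311]
tcp_rot: [[-0.084, 0.964, -0.252], [-0.02, -0.254, -0.967], [-0.996, -0.076, 0.04]]
contact_force: [0.6, -0.7, -0.0]
grip_width: 0.0852
```

```bash
python3 p.py .6595 .130 .12 -15.9
```

```text
roll 1.1 (q6 0.45 )
pos [0.6427 0.1213 0.2311] yaw -14.8 -> shift [109.1  22.2 -17.4] F [ 0.6 -0.7 -0. ] w 85.2 t 31.3
[-0.084 -0.02  -0.996] [-0.011 -0.004  0.012 -0.021  0.009 -0.003]
```

Request:
jog_arm(
  steps=[40,0,0,0,40,0,0,0,40,0,0,0,0,0,0,0,0,0,0,0],
)

```text
t: 31.8
ee_pos: [0.6331, 0.1146, 0.1117]
tcp_rot: [[-0.079, 0.964, -0.254], [-0.021, -0.257, -0.966], [-0.997, -0.07, 0.041]]
contact_force: [-0.3, 0.6, 0.8]
grip_width: 0.0856
```

Request:
jog_arm(
  steps=[-12,0,0,0,-12,0,0,0,-12,0,0,0,-12,0,0,0,-12,0,0,0,-12,0,0,0,-12,0,0,0,-12,0,0,0],
)

```text
t: 32.6
ee_pos: [0.6444, 0.1165, 0.2254]
tcp_rot: [[-0.063, 0.965, -0.256], [-0.019, -0.257, -0.966], [-0.998, -0.056, 0.035]]
contact_force: [-0.4, -1.8, 0.5]
grip_width: 0.0856
```

Request:
jog_arm(
  steps=[50,0,0,0,50,0,0,0,0,0,0,0],
)

```text
t: 32.9
ee_pos: [0.642, 0.1154, 0.1299]
tcp_rot: [[-0.051, 0.965, -0.256], [-0.017, -0.257, -0.966], [-0.999, -0.045, 0.03]]
contact_force: [-0.9, -0.6, 0.2]
grip_width: 0.0858
```

```bash
python3 p.py .6595 .130 .12 -15.9
```

```text
roll 1.0 (q6 0.44 )
pos [0.642  0.1154 0.1299] yaw -14.9 -> shift [  8.8  13.2 -19.1] F [-0.9 -0.6  0.2] w 85.8 t 32.9
[-0.051 -0.017 -0.999] [ 0.002 -0.057 -0.113 -0.     0.041 -0.002]
```

The fast-down, slow-up cycle works off the accumulated tool tilt. I'll repeat it.

Request:
jog_arm(
  steps=[-12,0,0,0,-12,0,0,0,-12,0,0,0,-12,0,0,0,-12,0,0,0,-12,0,0,0,-12,0,0,0,-12,0,0,0],
)

```text
t: 33.7
ee_pos: [0.6547, 0.1186, 0.2571]
tcp_rot: [[-0.019, 0.966, -0.256], [-0.012, -0.257, -0.966], [-1.0, -0.015, 0.016]]
contact_force: [0.2, 0.2, -0.5]
grip_width: 0.0854
```

Request:
jog_arm(
  steps=[50,0,0,0,50,0,0,0,0,0,0,0],
)

```text
t: 34.0
ee_pos: [0.6614, 0.119, 0.1738]
tcp_rot: [[0.012, 0.966, -0.257], [-0.007, -0.256, -0.967], [-1.0, 0.013, 0.003]]
contact_force: [-0.4, 0.9, 0.4]
grip_width: 0.0854
```

Request:
jog_arm(
  steps=[-12,0,0,0,-12,2,0,0,-12,2,-3,0,-12,2,-3,0,-12,2,-3,0,-12,2,-3,0,-12,2,-3,0,-12,2,-3,0],
)

```text
t: 34.8
ee_pos: [0.686, 0.1351, 0.318]
tcp_rot: [[0.063, 0.965, -0.256], [0.002, -0.257, -0.966], [-0.998, 0.06, -0.018]]
contact_force: [0.0, -0.2, -0.5]
grip_width: 0.0858
```

Request:
jog_arm(
  steps=[50,0,0,0,50,0,0,0,0,0,0,0],
)

```text
t: 35.1
ee_pos: [0.7002, 0.1373, 0.2406]
tcp_rot: [[0.098, 0.962, -0.255], [0.009, -0.257, -0.966], [-0.995, 0.093, -0.034]]
contact_force: [-0.2, 0.1, 0.0]
grip_width: 0.0851
```

Request:
jog_arm(
  steps=[0,0,0,0],
)

```text
t: 35.2
ee_pos: [0.7017, 0.1377, 0.2463]
tcp_rot: [[0.105, 0.961, -0.255], [0.01, -0.257, -0.966], [-0.994, 0.099, -0.037]]
contact_force: [0.8, -0.5, 0.4]
grip_width: 0.0856
```

```bash
python3 p.py .6595 .130 .08 -15.9
```

```text
roll 0.9 (q6 0.46 )
pos [0.7017 0.1377 0.2463] yaw -15.0 -> shift [160.8 -54.8  24.9] F [ 0.8 -0.5  0.4] w 85.6 t 35.2
[ 0.105  0.01  -0.994] [-0.    -0.002 -0.004 -0.     0.027 -0.001]
```

Overshot to +0.10. Now the reverse: slow down, fast up.

Request:
jog_arm(
  steps=[12,-7,3,0,12,-7,3,0,12,-7,3,0,12,-7,3,0,12,-7,3,0,12,-5,3,0,12,0,0,0,12,0,0,0],
)

```text
t: 36.0
ee_pos: [0.6852, 0.1345, 0.1834]
tcp_rot: [[0.161, 0.954, -0.252], [0.02, -0.258, -0.966], [-0.987, 0.151, -0.061]]
contact_force: [0.4, -0.3, 0.6]
grip_width: 0.0853
```

Request:
jog_arm(
  steps=[-50,0,0,0,-50,0,0,0,0,0,0,0],
)

```text
t: 36.3
ee_pos: [0.6699, 0.1325, 0.2799]
tcp_rot: [[0.156, 0.955, -0.252], [0.019, -0.258, -0.966], [-0.988, 0.146, -0.059]]
contact_force: [0.4, 1.2, 0.8]
grip_width: 0.0851
```

Request:
jog_arm(
  steps=[12,0,0,0,12,0,0,0,12,0,0,0,12,0,0,0,12,0,0,0,12,0,0,0,12,0,0,0,12,0,0,0],
)

```text
t: 37.1
ee_pos: [0.6853, 0.1343, 0.1718]
tcp_rot: [[0.149, 0.956, -0.253], [0.018, -0.258, -0.966], [-0.989, 0.139, -0.056]]
contact_force: [0.2, 0.0, 0.2]
grip_width: 0.0852
```

```bash
python3 p.py .6595 .130 .08 -15.9
```

```text
roll 0.8 (q6 0.46 )
pos [0.6853 0.1343 0.1718] yaw -15.1 -> shift [ 86.8 -36.2  16.1] F [0.2 0.  0.2] w 85.2 t 37.1
[ 0.149  0.018 -0.989] [-0.002  0.128  0.137 -0.002 -0.257  0.003]
```

Request:
jog_arm(
  steps=[0,0,0,0,0,0,0,0,0,0,0,0],
)

```text
t: 37.4
ee_pos: [0.6847, 0.1341, 0.169]
tcp_rot: [[0.145, 0.956, -0.253], [0.017, -0.258, -0.966], [-0.989, 0.136, -0.054]]
contact_force: [0.0, 0.4, -0.3]
grip_width: 0.0853
```

Request:
jog_arm(
  steps=[0,-7,35,0,0,-7,35,0,0,-7,35,0,0,-7,35,0,0,-7,35,0,0,0,0,0,0,0,0,0],
)

```text
t: 38.1
ee_pos: [0.6087, -0.0299, 0.1612]
tcp_rot: [[0.162, 0.955, -0.25], [0.018, -0.256, -0.967], [-0.987, 0.152, -0.059]]
contact_force: [0.2, 0.8, 0.2]
grip_width: 0.0855
```

Request:
jog_arm(
  steps=[0,0,-35,0,0,0,-35,0,0,0,-35,0,0,0,-35,0,0,0,-35,0,0,0,0,0,0,0,0,0],
)

```text
t: 38.8
ee_pos: [0.6588, 0.1525, 0.1773]
tcp_rot: [[0.174, 0.954, -0.245], [0.022, -0.253, -0.967], [-0.984, 0.163, -0.065]]
contact_force: [-0.4, -0.1, -0.4]
grip_width: 0.0853
```

```bash
python3 p.py .6595 .130 .08 -15.9
```

```text
roll 1.1 (q6 0.5 )
pos [0.6588 0.1525 0.1773] yaw -14.8 -> shift [95.5 -9.1 27.8] F [-0.4 -0.1 -0.4] w 85.3 t 38.8
[ 0.174  0.022 -0.984] [ 0.04   0.01  -0.029  0.016 -0.005  0.007]
```

Request:
jog_arm(
  steps=[-50,0,0,0,-50,0,0,0,0,0,0,0],
)

```text
t: 39.1
ee_pos: [0.6404, 0.1502, 0.2771]
tcp_rot: [[0.17, 0.955, -0.244], [0.021, -0.252, -0.968], [-0.985, 0.16, -0.063]]
contact_force: [0.9, 0.3, -0.2]
grip_width: 0.0855
```

Request:
jog_arm(
  steps=[12,0,3,0,12,0,3,0,12,0,3,0,12,0,3,0,12,0,3,0,12,0,3,0,12,0,0,0,12,0,0,0],
)

```text
t: 39.9
ee_pos: [0.6506, 0.1304, 0.1685]
tcp_rot: [[0.163, 0.955, -0.248], [0.019, -0.254, -0.967], [-0.986, 0.153, -0.059]]
contact_force: [-1.1, -0.5, 0.2]
grip_width: 0.0857
```

Request:
jog_arm(
  steps=[-50,0,0,0,-50,0,0,0,0,0,0,0],
)

```text
t: 40.2
ee_pos: [0.6334, 0.1286, 0.2622]
tcp_rot: [[0.151, 0.957, -0.248], [0.017, -0.254, -0.967], [-0.988, 0.142, -0.054]]
contact_force: [0.8, 1.4, 0.7]
grip_width: 0.0852
```

Request:
jog_arm(
  steps=[12,0,0,0,12,0,0,0,12,0,0,0,12,0,0,0,12,0,0,0,12,0,0,0,12,0,0,0,12,0,0,0],
)

```text
t: 41.0
ee_pos: [0.6469, 0.1303, 0.1526]
tcp_rot: [[0.143, 0.958, -0.248], [0.015, -0.253, -0.967], [-0.99, 0.134, -0.051]]
contact_force: [0.7, -0.6, 0.0]
grip_width: 0.0851
```

```bash
python3 p.py .6595 .130 .08 -15.9
```

```text
roll 1.1 (q6 0.47 )
pos [0.6469 0.1303 0.1526] yaw -14.8 -> shift [73.6  2.3  0.7] F [ 0.7 -0.6  0. ] w 85.1 t 41.0
[ 0.143  0.015 -0.99 ] [-0.004  0.14   0.131 -0.002 -0.265  0.001]
```

Request:
jog_arm(
  steps=[-50,0,0,0,-50,0,0,0,0,0,0,0,25,0,0,0,25,0,0,0,25,0,0,0,25,0,0,0],
)

```text
t: 41.7
ee_pos: [0.6494, 0.1307, 0.1497]
tcp_rot: [[0.147, 0.958, -0.248], [0.016, -0.253, -0.967], [-0.989, 0.138, -0.053]]
contact_force: [0.3, -0.2, -0.7]
grip_width: 0.0854
```

Request:
jog_arm(
  steps=[-50,0,0,0,-50,0,0,0,-50,0,0,0,0,0,0,0,0,0,0,0],
)

```text
t: 42.2
ee_pos: [0.6259, 0.1279, 0.2865]
tcp_rot: [[0.124, 0.96, -0.249], [0.012, -0.253, -0.967], [-0.992, 0.117, -0.043]]
contact_force: [-0.4, 0.2, -1.2]
grip_width: 0.0855
```

Request:
jog_arm(
  steps=[12,0,0,0,12,0,0,0,12,0,0,0,12,0,0,0,12,0,0,0,12,0,0,0,12,0,0,0,12,0,0,0],
)

```text
t: 43.0
ee_pos: [0.6363, 0.1285, 0.176]
tcp_rot: [[0.114, 0.962, -0.25], [0.01, -0.253, -0.968], [-0.993, 0.108, -0.038]]
contact_force: [0.1, -0.4, -1.4]
grip_width: 0.0853
```

Request:
jog_arm(
  steps=[20,0,-1,0,20,0,0,0,-50,0,0,0,-50,0,0,0,-50,0,0,0,0,0,0,0,0,0,0,0],
)

```text
t: 43.7
ee_pos: [0.6239, 0.1284, 0.2787]
tcp_rot: [[0.103, 0.963, -0.25], [0.008, -0.252, -0.968], [-0.995, 0.098, -0.033]]
contact_force: [-0.3, -0.4, -1.1]
grip_width: 0.0857
```

Request:
jog_arm(
  steps=[14,0,0,0,14,0,0,0,14,0,0,0,14,0,0,0,14,0,0,0,14,0,0,0,14,0,0,0,14,0,0,0],
)

```text
t: 44.5
ee_pos: [0.6341, 0.1289, 0.1544]
tcp_rot: [[0.097, 0.963, -0.251], [0.007, -0.252, -0.968], [-0.995, 0.092, -0.031]]
contact_force: [-0.6, -0.5, -0.4]
grip_width: 0.0857
```

Request:
jog_arm(
  steps=[20,0,0,0,20,0,0,0,-50,0,0,0,-50,0,0,0,-50,0,0,0,0,0,0,0,0,0,0,0],
)

```text
t: 45.2
ee_pos: [0.6194, 0.1272, 0.2471]
tcp_rot: [[0.067, 0.966, -0.252], [0.001, -0.252, -0.968], [-0.998, 0.065, -0.018]]
contact_force: [-0.2, -0.8, -0.7]
grip_width: 0.0855
```

Request:
jog_arm(
  steps=[14,0,0,0,14,0,0,0,14,0,0,0,14,0,0,0,14,0,0,0,14,0,0,0,14,0,0,0,14,0,0,0],
)

```text
t: 46.0
ee_pos: [0.6212, 0.126, 0.1163]
tcp_rot: [[0.05, 0.966, -0.252], [-0.002, -0.252, -0.968], [-0.999, 0.049, -0.01]]
contact_force: [-0.1, -0.2, 0.4]
grip_width: 0.0855
```

Request:
jog_arm(
  steps=[-50,0,0,0,-50,0,0,0,0,0,0,0,0,0,0,0],
)

```text
t: 46.4
ee_pos: [0.6108, 0.1251, 0.2038]
tcp_rot: [[0.024, 0.967, -0.252], [-0.007, -0.252, -0.968], [-1.0, 0.025, 0.001]]
contact_force: [0.0, -0.2, 0.0]
grip_width: 0.0853
```

Request:
jog_arm(
  steps=[10,6,0,0,10,6,0,0,10,6,0,0,10,6,0,0,10,6,0,0,10,6,0,0,0,0,0,0,0,0,0,0],
)

```text
t: 47.2
ee_pos: [0.6467, 0.1134, 0.1291]
tcp_rot: [[0.009, 0.967, -0.253], [-0.01, -0.253, -0.968], [-1.0, 0.011, 0.007]]
contact_force: [-0.1, -0.6, 1.1]
grip_width: 0.0855
```

```bash
python3 p.py .6595 .130 .08 -15.9
```

```text
roll 1.3 (q6 0.44 )
pos [0.6467 0.1134 0.1291] yaw -14.6 -> shift [ 49.1   7.2 -19.8] F [-0.1 -0.6  1.1] w 85.5 t 47.2
[ 0.009 -0.01  -1.   ] [-0.004  0.016  0.005 -0.    -0.007 -0.001]
```

Tilt is back to 0.01 rad. Slow approach to the oblong block.

Request:
jog_arm(
  steps=[0,2,-5,1.3,5,2,-5,0,8,2,-5,0,8,1,-5,0,8,0,0,0,8,0,0,0,0,0,0,0,0,0,0,0],
)

```text
t: 48.0
ee_pos: [0.6603, 0.133, 0.0901]
tcp_rot: [[0.011, 0.961, -0.275], [-0.01, -0.275, -0.961], [-1.0, 0.013, 0.006]]
contact_force: [0.4, -0.3, 0.3]
grip_width: 0.0857
```

```bash
python3 p.py .660 .1305 .04 -15.9
```

```text
roll -0.1 (q6 0.47 )
pos [0.6603 0.133  0.0901] yaw -16.0 -> shift [50.1 -0.3  2.2] F [ 0.4 -0.3  0.3] w 85.7 t 48.0
[ 0.011 -0.01  -1.   ] [ 0.001  0.009  0.012 -0.001 -0.003 -0.001]
```

Request:
jog_arm(
  steps=[8,0,1,0,10,0,1,0,10,0,0,0,10,0,0,0,10,0,0,0,0,0,0,0,0,0,0,0],
)

```text
t: 48.7
ee_pos: [0.66, 0.1297, 0.0375]
tcp_rot: [[0.01, 0.961, -0.276], [-0.01, -0.276, -0.961], [-1.0, 0.012, 0.007]]
contact_force: [-0.0, 0.7, 0.3]
grip_width: 0.0851
```

```bash
python3 p.py .660 .1305 .007 -15.9;  python3 -c "
from h import *
c=cam('scene');save(c,'s10',(230,220,330,295),7.8)"
```

```text
roll -0.1 (q6 0.47 )
pos [0.66   0.1297 0.0375] yaw -16.0 -> shift [30.5 -0.6 -0.9] F [-0.   0.7  0.3] w 85.1 t 48.7
[ 0.01 -0.01 -1.  ] [-0.     0.014  0.013 -0.002 -0.004  0.001]
```

View pics/s10.png

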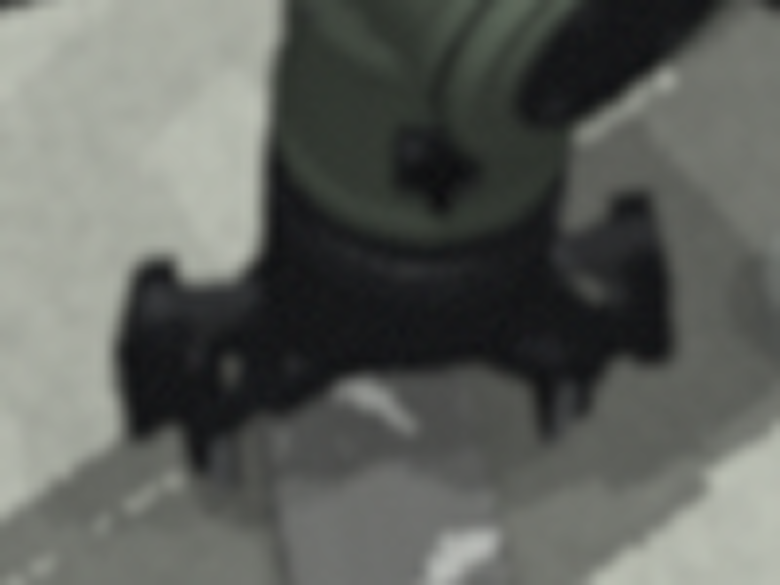

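The jaws straddle the oblong with clearance on both sides ((200,470) and (550,430)). Going down and closing.

Request:
jog_arm(
  steps=[8,0,0,0,8,0,0,0,8,0,0,0,5,0,0,0,0,0,0,0],
)

```text
t: 49.25
ee_pos: [0.6607, 0.1296, 0.0068]
tcp_rot: [[0.012, 0.961, -0.276], [-0.01, -0.276, -0.961], [-1.0, 0.014, 0.006]]
contact_force: [-0.6, 0.1, 0.1]
grip_width: 0.0854
```

Request:
jog_arm(
  steps=[0,0,0,0,0,0,0,0,0,0,0,0,0,0,0,0,0,0,0,0,0,0,0,0],
  gripper=255,
  squeeze=80,
)

```text
t: 49.85
ee_pos: [0.661, 0.1297, 0.0073]
tcp_rot: [[0.012, 0.961, -0.276], [-0.009, -0.276, -0.961], [-1.0, 0.014, 0.005]]
contact_force: [0.0, 0.5, -0.8]
grip_width: 0.0581
```

Request:
jog_arm(
  steps=[-5,0,0,0,-10,0,0,0,-10,0,0,0,-10,0,0,0,-10,0,0,0,-10,0,0,0,0,0,0,0,0,0,0,0],
)

```text
t: 50.65
ee_pos: [0.6595, 0.1302, 0.0671]
tcp_rot: [[0.011, 0.961, -0.276], [-0.009, -0.276, -0.961], [-1.0, 0.013, 0.006]]
contact_force: [-0.5, 0.6, -4.4]
grip_width: 0.0579
```

```bash
python3 p.py .6735 -.1375 .075 -7.5
```

```text
roll -8.5 (q6 0.32 )
pos [0.6595 0.1302 0.0671] yaw -16.0 -> shift [ -5.7  48.9 263.6] F [-0.5  0.6 -4.4] w 57.9 t 50.6
[ 0.011 -0.009 -1.   ] [ 0.    -0.014 -0.011  0.001  0.005 -0.001]
```

Request:
jog_arm(
  steps=[-8,0,0,-4.3,-8,0,0,-4.2,-4,3,17,0,-2,3,17,0,-1,3,17,0,-1,3,17,0,-1,3,17,0,-1,3,17,0],
)

```text
t: 51.45
ee_pos: [0.662, 0.0187, 0.0917]
tcp_rot: [[0.004, 0.992, -0.128], [-0.011, -0.128, -0.992], [-1.0, 0.006, 0.01]]
contact_force: [-0.2, -0.5, -4.3]
grip_width: 0.0579
```

Request:
jog_arm(
  steps=[0,3,17,0,0,3,17,0,0,3,17,0,0,3,17,0,0,3,17,0,0,3,17,0,0,3,17,0,0,3,17,0],
)

```text
t: 52.25
ee_pos: [0.6685, -0.1328, 0.0931]
tcp_rot: [[0.004, 0.992, -0.129], [-0.011, -0.129, -0.992], [-1.0, 0.005, 0.01]]
contact_force: [0.0, -0.1, -3.2]
grip_width: 0.0579
```

Request:
jog_arm(
  steps=[0,2,12,0,0,1,6,0,0,0,0,0,0,0,0,0],
)

```text
t: 52.65
ee_pos: [0.6692, -0.1554, 0.0931]
tcp_rot: [[0.004, 0.991, -0.132], [-0.011, -0.132, -0.991], [-1.0, 0.006, 0.01]]
contact_force: [-0.6, 0.8, -3.0]
grip_width: 0.058
```

```bash
python3 p.py .6735 -.1375 .04 -7.5;  python3 -c "
from h import *
c=cam('scene');save(c,'s11',(170,130,290,220),6.5)"
```

```text
roll -0.1 (q6 -0.1 )
pos [ 0.6692 -0.1554  0.0931] yaw -7.6 -> shift [ 52.9   1.6 -18.8] F [-0.6  0.8 -3. ] w 58.0 t 52.6
[ 0.004 -0.011 -1.   ] [-0.003  0.004 -0.002  0.002  0.001 -0.001]
```

View pics/s11.png

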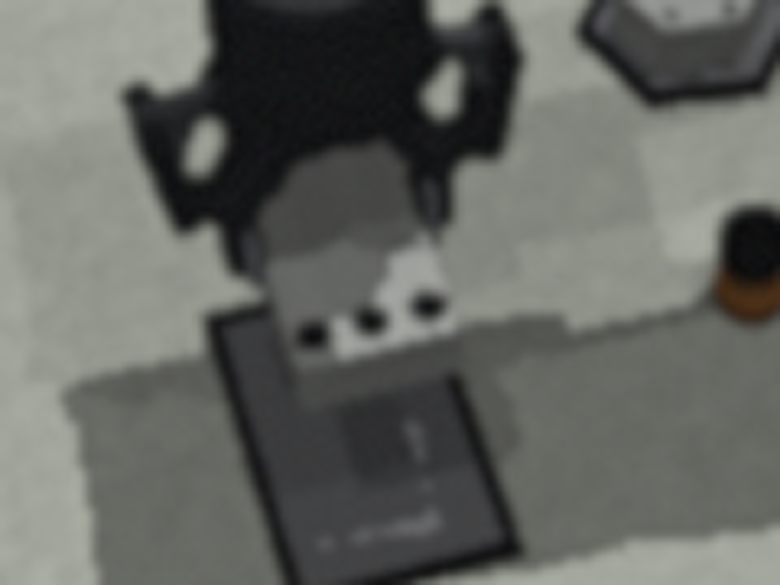

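The oblong is held level and parallel to its nest, and the jar is clear. Centring and lowering.

Request:
jog_arm(
  steps=[8,1,-8,0,9,1,-7,0,9,0,-2,0,9,0,0,0,9,0,0,0,8,0,0,0,0,0,0,0,0,0,0,0],
)

```text
t: 53.5
ee_pos: [0.6732, -0.1342, 0.0344]
tcp_rot: [[0.001, 0.992, -0.128], [-0.01, -0.128, -0.992], [-1.0, 0.002, 0.009]]
contact_force: [0.6, 0.1, -3.4]
grip_width: 0.0579
```

```bash
python3 p.py .6735 -.1385 .0115 -7.5
```

```text
roll 0.2 (q6 -0.07 )
pos [ 0.6732 -0.1342  0.0344] yaw -7.3 -> shift [23.   0.8  4. ] F [ 0.6  0.1 -3.4] w 57.9 t 53.5
[ 0.001 -0.01  -1.   ] [-0.001  0.012  0.006 -0.002 -0.005  0.   ]
```

Request:
jog_arm(
  steps=[6,0,2,0,6,0,2,0,5,0,0,0,3,0,0,0,0,0,0,0],
)

```text
t: 54.0
ee_pos: [0.6732, -0.1397, 0.0138]
tcp_rot: [[0.003, 0.992, -0.129], [-0.01, -0.129, -0.992], [-1.0, 0.004, 0.01]]
contact_force: [-0.4, 0.2, -3.2]
grip_width: 0.0579
```

Request:
jog_arm(
  steps=[2,0,0,0,0,0,0,0],
)

```text
t: 54.2
ee_pos: [0.6736, -0.1398, 0.0119]
tcp_rot: [[0.003, 0.992, -0.129], [-0.01, -0.129, -0.992], [-1.0, 0.005, 0.01]]
contact_force: [-0.2, 0.2, -3.5]
grip_width: 0.0585
```

```bash
python3 p.py .6735 -.1385 .0115 -7.5
```

```text
roll 0.1 (q6 -0.08 )
pos [ 0.6736 -0.1398  0.0119] yaw -7.4 -> shift [ 0.4 -0.2 -1.3] F [-0.2  0.2 -3.5] w 58.5 t 54.2
[ 0.003 -0.01  -1.   ] [-0.001 -0.006 -0.009  0.     0.004 -0.002]
```

Request:
jog_arm(
  steps=[0.8,0,0,0,0,0,0,0],
)

```text
t: 54.4
ee_pos: [0.6739, -0.1398, 0.0118]
tcp_rot: [[0.004, 0.992, -0.129], [-0.011, -0.129, -0.992], [-1.0, 0.006, 0.01]]
contact_force: [0.2, 0.5, -3.6]
grip_width: 0.0582
```

Request:
jog_arm(
  steps=[0,0,0,0,0,0,0,0,0,0,0,0,0,0,0,0,0,0,0,0],
  gripper=0,
)

```text
t: 54.9
ee_pos: [0.676, -0.1401, 0.0144]
tcp_rot: [[0.01, 0.992, -0.129], [-0.012, -0.129, -0.992], [-1.0, 0.011, 0.01]]
contact_force: [-1.0, -0.3, -0.2]
grip_width: 0.0854
```

Request:
jog_arm(
  steps=[-10,0,0,0,-15,0,0,0,-25,0,0,0,-30,0,0,0,-30,0,0,0,-30,0,0,0,-20,0,0,0,0,0,0,0],
)

```text
t: 55.7
ee_pos: [0.675, -0.1383, 0.1896]
tcp_rot: [[0.017, 0.992, -0.129], [-0.013, -0.129, -0.992], [-1.0, 0.018, 0.011]]
contact_force: [-0.2, -0.2, 0.3]
grip_width: 0.0855
```

Request:
jog_arm(
  steps=[-10,0,30,0,-10,0,35,0,-10,0,35,0,-10,0,35,0,-5,0,35,0,0,0,30,0,0,0,15,0,0,0,0,0],
)

```text
t: 56.5
ee_pos: [0.6436, -0.3557, 0.2359]
tcp_rot: [[0.012, 0.992, -0.125], [-0.01, -0.125, -0.992], [-1.0, 0.013, 0.009]]
contact_force: [0.4, 0.4, 0.0]
grip_width: 0.0857
```

```bash
python3 p.py .6735 -.1385 .0115 -7.5;  python3 -c "
from h import *
c=cam('scene');save(c,'s12',(160,80,420,320),2.4)
t=cam('top');save(t,'t12',(100,130,380,290),2.8)
N=dict(oblong_c=.018,hexagon_c=.019,square_c=.021,round_c=.024,jar_c=.0225,pot_c=.016)
for n,cc in(('scene',c),('top',t)):
  for k,z in N.items():
    print(n,k,[(round(d['confidence'],2),px2w(cc,d['position'],z)[0][:2].round(4)) for d in eyes.mark_of(k,n)[:2]])
"
```

```text
roll 0.3 (q6 -0.39 )
pos [ 0.6436 -0.3557  0.2359] yaw -7.2 -> shift [ 222.5   -1.7 -221.1] F [0.4 0.4 0. ] w 85.7 t 56.5
[ 0.012 -0.01  -1.   ] [0.009 0.001 0.016 0.021 0.006 0.004]
scene oblong_c [(0.61, array([ 0.672 , -0.1307])), (0.23, array([ 0.4428, -0.0161]))]
scene hexagon_c [(0.73, array([ 0.4573, -0.2628])), (0.57, array([ 0.473 , -0.2592]))]
scene square_c [(0.7, array([0.7744, 0.1656])), (0.61, array([ 0.4517, -0.0112]))]
scene round_c [(0.64, array([0.471 , 0.2631]))]
scene jar_c [(0.74, array([ 0.5025, -0.1323]))]
scene pot_c [(0.7, array([0.5106, 0.1292])), (0.42, array([0.4636, 0.2668]))]
top oblong_c [(0.86, array([ 0.6788, -0.1285]))]
top hexagon_c [(0.74, array([ 0.4505, -0.0088])), (0.69, array([0.4565, 0.2629]))]
top square_c [(0.84, array([ 0.4495, -0.0076])), (0.58, array([0.7762, 0.1582]))]
top round_c [(0.51, array([0.4641, 0.2644]))]
top jar_c [(0.53, array([ 0.5099, -0.1327]))]
top pot_c [(0.47, array([0.5074, 0.125 ]))]
```

View pics/s12.png

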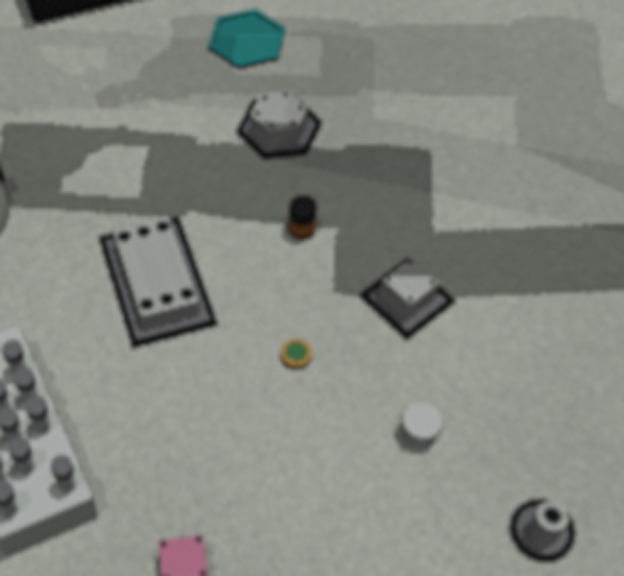

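View pics/t12.png

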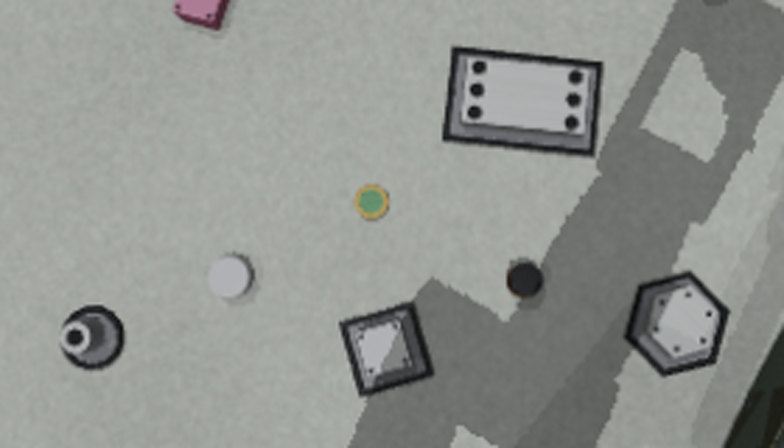

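All four blocks appear seated inside their lips, and the jar and pot are in place. I'll check the offsets in the same top picture (holes against nest corners).

```bash
python3 -c "
from h import *
c=cam('top')
f=lambda L,z:px2w(c,[(100-.32+x/2.8,130-.32+y/2.8) for x,y in L],z).mean(0)[:2]*1000
B=dict(oblong=([(479,67),(477,90),(475,112),(576,77),(574,100),(571,122)],.032,[(453,47),(602,63),(594,155),(443,140)]),
square=([(361,330),(402,322),(408,365),(371,377)],.038,[(341,322),(414,303),(433,374),(362,395)]),
hexa=([(660,302),(688,295),(709,314),(703,340),(677,349),(655,330)],.034,[(642,283),(688,272),(728,313),(716,363),(668,375),(627,336)]),
round=([(75,338)],.044,[(92,337)]))
for k,(h,z,n) in B.items():
  a,b=f(h,z),f(n,.007);print(k,a.round(1),b.round(1),(a-b).round(1))
s=r.get_state();print(s['t'],s['contact_force'])"
```

```text
oblong [ 673.9 -138.4] [ 673.2 -137.9] [ 0.7 -0.5]
square [450.2  -8.4] [449.4  -8.2] [ 0.8 -0.2]
hexa [ 466.3 -269.7] [ 464.4 -271.8] [1.9 2.2]
round [464.2 265.1] [464.5 262.3] [-0.3  2.8]
57.25 [-0.33849574  0.42057517 -0.54768158]
```

All four centres are within 3 mm of their nests, computed at seated height, so I'm handing in.

```bash
python3 -c "
from bench import r
print(r.job_done())"
```

```text
the job is handed in; nothing more can be done
None
```

I took the stack apart and put all four blocks in their own nests, then handed the job in at about 57 s of the 109 s. `job_done` gives no verdict.

**Block positions:** in the last top picture, each block's holes measured against its nest's corners gave these centre offsets, with a limit of 13 mm:

| Block | Offset |
|---|---|
| Oblong | 0.9 mm |
| Square | 0.8 mm |
| Hexagonal | 2.9 mm |
| Round | 2.8 mm |

**Seating:** in both final pictures the blocks stand upright inside the lips. I did not measure seated height or tilt directly; each block was let go at, or within about a millimetre of, floor height.

**Jar, pot and look-alikes:** network readings of the jar and pot agreed with the first ones to within about 6 mm, which is within the networks' error. I left the turquoise hexagon and the pink square alone.

**What did not go smoothly:**
- The first grip on the round block was high and off centre, so I released it and gripped again.
- The tool's tilt built up over the moves, to about 0.08 rad. My first correction overshot to 0.17 rad. I worked it back to about 0.01 rad, with the gripper empty, before picking up the oblong block.
- The hexagonal block was let go about 0.05 rad out of level, so it dropped the last millimetre or so flat.
- The networks' positions were up to about 1 cm off and sometimes named the wrong block. I placed the blocks by outlines and hole marks instead.

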